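# Level the setting stand and load the dessert tins

## Robot

A 6-joint arm with a two-finger parallel gripper is mounted at the origin on the work surface. World frame = base frame: x ahead of the robot, y to its left, z up, the work surface at z = 0. Lengths are in mm, angles in rad, forces in N, time in s.
With the tool pointing down it reaches from about 350 to 875 mm from the base axis. Payload 4.2 kg.
Tool frame: the origin (TCP) lies at the very end of the fingers, on their centre line; the grasp point (between the pads) lies 19 mm behind it (bot.hold_point_z is the distance from the TCP to the grasp point, in mm); z points along the fingers, y is the direction in which the jaws open and shut (so a half turn about z gives the same grasp; the last joint's range is limited). The gripper opens to 87 mm and grips with 3 to 60 N. Pads are 19 mm wide; open, the fingers measure 117 mm over their backs; the gripper's body (75 mm by 190 mm) begins 51 mm behind the grasp point.
Start: joints at [-1.07, 0.385, 0.008, 0, -1.194, -0.259], TCP at [149.674, -606.792, 189.95] pointing down, gripper open.
Joint ranges: [-3.14, 3.14], [-1.21, 2.06], [-1.07, 1.41], [-3.16, 2.05], [-2.99, -0.16], [-3.1, 3.1]. Speed limits (rad/s): [2.79, 2.79, 3.14, 3.14, 3.14, 3.14].

## Interface

Orientations are given as a 3x3 rotation matrix whose columns are the frame's x, y, z axes.
In Python, from plant import bot gives the robot as it stands. The module is installed in compiled form; this text tells all that it offers.
- The arm moves only by the shell command python3 -m jog 'ROWS' [FORCE]. ROWS is JSON, a list of rows, each a list of 3 entries, a list of its own where there are three numbers: the shift along the world's x, y, z in units of 25 mm (1.0 is 25 mm), then the turn, a rotation vector about the world's x, y, z in units of 6 degrees (1.0 is 6 degrees), then the opening, from 0 (shut) to 1 (fully open). A call has exactly 5 rows; each row shifts and turns the commanded pose from where the row before left it; what a row does not reach is not made up. A row lasts 1/12 s, in which the tool goes at most 41.7 mm and 7.16 degrees, less where a joint would pass 70% of its speed; a pose out of reach is approached as far as the arm can. A call is refused whole if a number of a shift passes 1 or a number of a turn 1, either way. A call with a gripper value outside its range is refused whole. The fingers move at their own pace and stop on an object; FORCE is the grip in N (left out, the last holds). Time passes only in rows, so rows that do not move let the fingers close, or fill a call up. It gives the time, the measured TCP pose, the force and the opening at its end, in the units of the state.
- bot.read_state(): the state, without advancing time (a new reading comes with each control period).
- bot.capture(name): name is "side" or "top" or "wrist"; returns a dict with "img" (480x640x3 uint8, red, green, blue), "range_z" (480x640 float32, mm along the optical axis (not along the pixel's ray), 0 where there is no reading), "fx", "fy", "cx", "cy" (pixels), "k1" (the pictures are not rectified: a ray, as slopes to the right and down, at radius r is drawn at 1 + k1 r^2 times it, then the intrinsics apply), "rvec" (rotation vector, rad) and "tvec" (3), from world to camera coordinates, as OpenCV has them. Camera axes: x right, y down, z forward; pixel columns grow to the right and rows downward; lengths in mm; the calibration is good to about 2 mm. A picture is of the moment at which its call begins.
- bot.job_done(): hands the job in, once; it reports no verdict.
The state is a dict: "t": time; "joints": joint angles; "qvel": joint speeds; "tau": joint torques, N m; "position": TCP position; "tool_rot": TCP orientation; "contact_force": force on the tool from outside, world axes, zero at the start; "moment": the same for the moment, N m; "gripper_width": finger opening in mm.
Only numpy, scipy, OpenCV 4.12 (cv2) and the standard library are available. Lean on these libraries where they do the work, as an engineer would, in place of code of your own. Each camera call takes 0.05 s, during which the arm holds its last target. There are 200 camera calls.

## Task

Level the empty setting stand by turning its two foot screws in turn until the bubble of each vial lies between its two lines, and only then load every dessert tin on the table into a recess of its own, pressed down until its rim is flush with the plate. At the end the stand must still be level, and the other kitchen things must be left standing where they are.

Things in the scene. Friction and masses are not known exactly. Their poses are not given: they have to be found in the camera images.
- stand: setting stand, fixed; origin on the table under the middle of its wooden plate; x away from its vial edge (near, -x) to the far edge, y left, z up. Plate 200 (x) x 376 (y) x 30 mm, top 65 mm above the table when level, tilting up to 3 degrees on a plain foot at x -65, y +163 mm and two foot screws: right at x -65, y -150; rear at x +70, y +163 mm. Four recesses at y -144, -68, +8, +84 mm
- screw_right_wing (a point): centre of the flat wing of the right (near right corner) foot screw, on its axis: wing 46 mm long (point x), 12 thick (y), 28 tall, 90 to 118 mm above the table, over a 44 mm disc; height constant. Clockwise from above raises its corner 2 mm per rad and moves the near bubble 6 mm per rad towards it (stand -y). Stays as left, turns with 0.1 N m, starts 1.2 to 3 rad off level
- screw_rear_wing (a point): the same for the rear (far left corner) foot screw, equal wing, which may lean up to 1.5 degrees: clockwise from above raises its corner 2 mm per rad and moves the left bubble 6 mm per rad towards it (stand +x). Starts 1.2 to 3 rad off level. Each screw moves only its own bubble and has stops 3.6 rad either side of level
- vial_near (a point): midpoint between the two black lines of the straight green vial on the plate's near edge, along y, 80 x 26 mm and 14 mm high; the lines are 20 mm apart (inside). Axes are the plate's. It answers to the right screw
- bubble_near_mid (a point): middle of the white bubble (12 mm long) in the near vial; it runs to the plate's higher end, up to 18 mm from the midpoint. Level when it lies between the lines
- vial_left (a point): midpoint between the two black lines of the straight green vial on the plate's left edge, along x, 72 x 26 mm and 14 mm high; the lines are 20 mm apart (inside). Axes are the plate's. It answers to the rear screw
- bubble_left_mid (a point): middle of the white bubble (12 mm long) in the left vial; it runs to the plate's higher end, up to 18 mm from the midpoint. Level when it lies between the lines
- recess0 (a point): centre of the floor of the rightmost recess, 96 (x) x 61 (y) x 24 mm deep; axes are the plate's, z out of it. A steel spring leaf hinged at the top of the far (+x) end wall leans about 7 mm in, so a tin laid in sticks part way, far end high, until pressed down with 5 to 20 N; the leaf then holds it at the near end
- recess1 (a point): centre of the floor of the middle right recess, 96 (x) x 61 (y) x 24 mm deep; axes are the plate's, z out of it. A steel spring leaf hinged at the top of the far (+x) end wall leans about 7 mm in, so a tin laid in sticks part way, far end high, until pressed down with 5 to 20 N; the leaf then holds it at the near end
- recess2 (a point): centre of the floor of the middle left recess, 96 (x) x 61 (y) x 24 mm deep; axes are the plate's, z out of it. A steel spring leaf hinged at the top of the far (+x) end wall leans about 7 mm in, so a tin laid in sticks part way, far end high, until pressed down with 5 to 20 N; the leaf then holds it at the near end
- recess3 (a point): centre of the floor of the leftmost recess, 96 (x) x 61 (y) x 24 mm deep; axes are the plate's, z out of it. A steel spring leaf hinged at the top of the far (+x) end wall leans about 7 mm in, so a tin laid in sticks part way, far end high, until pressed down with 5 to 20 N; the leaf then holds it at the near end
- tin0: dark steel two-well dessert tin, 90 (x) x 56 (y) mm, rim 24 mm high, about 0.24 kg, with a carrying rib along its middle 74 mm long (x), 12 mm thick (y), top 60 mm above the underside. Origin: centre of the underside, z up; a half turn makes no difference. None if absent: three or four tins stand beside the stand
- tin1: dark steel two-well dessert tin, 90 (x) x 56 (y) mm, rim 24 mm high, about 0.24 kg, with a carrying rib along its middle 74 mm long (x), 12 mm thick (y), top 60 mm above the underside. Origin: centre of the underside, z up; a half turn makes no difference. None if absent: three or four tins stand beside the stand
- tin2: dark steel two-well dessert tin, 90 (x) x 56 (y) mm, rim 24 mm high, about 0.24 kg, with a carrying rib along its middle 74 mm long (x), 12 mm thick (y), top 60 mm above the underside. Origin: centre of the underside, z up; a half turn makes no difference. None if absent: three or four tins stand beside the stand
- tin3: dark steel two-well dessert tin, 90 (x) x 56 (y) mm, rim 24 mm high, about 0.24 kg, with a carrying rib along its middle 74 mm long (x), 12 mm thick (y), top 60 mm above the underside. Origin: centre of the underside, z up; a half turn makes no difference. None if absent: three or four tins stand beside the stand
- spice_jar: small jar 44 x 75 mm tall, a bystander to leave alone; origin at its underside
- jam_jar: jar 68 x 105 mm tall, a bystander to leave alone; origin at its underside
- honey_jar: jar 68 x 95 mm tall, a bystander to leave alone; origin at its underside
- mug: mug 76 x 85 mm tall, a bystander to leave alone; origin at its underside
- bowl: small bowl 130 mm wide, 55 mm tall, a bystander to leave alone; origin at its underside
- spoon: wooden spoon 240 mm long, a bystander to leave alone; origin at its underside on its length
- pepper_mill: wooden pepper mill 165 mm tall, a bystander to leave alone; origin at its underside
Mind the look-alikes: they are no part of the job. Leave any red look-alike of the tin1 alone.

How it is judged (in metres and radians):
On the way, in this order (a step that is already met when the one before it is completed fails the run):
1. both bubbles lie between their lines (within 5 mm of the midpoint) for half a second while no tin is on the stand (distance between bubble_near_mid and vial_near below 0.005 m and distance between bubble_left_mid and vial_left below 0.005 m and horizontal distance between each of tin0, tin1, tin2, tin3 and stand above 0.2 m), for 0.5 s.
2. every tin present sits flush in a recess (((horizontal distance between tin0 and recess0 below 0.0075 m and z of tin0 in the frame of recess0 between -0.004 and 0.0025 m and angle between the z axis of tin0 and the z axis of recess0, either way round below 0.05 rad and angle between the x axis of tin0 and the x axis of recess0, either way round below 0.12 rad) or (horizontal distance between tin0 and recess1 below 0.0075 m and z of tin0 in the frame of recess1 between -0.004 and 0.0025 m and angle between the z axis of tin0 and the z axis of recess1, either way round below 0.05 rad and angle between the x axis of tin0 and the x axis of recess1, either way round below 0.12 rad) or (horizontal distance between tin0 and recess2 below 0.0075 m and z of tin0 in the frame of recess2 between -0.004 and 0.0025 m and angle between the z axis of tin0 and the z axis of recess2, either way round below 0.05 rad and angle between the x axis of tin0 and the x axis of recess2, either way round below 0.12 rad) or (horizontal distance between tin0 and recess3 below 0.0075 m and z of tin0 in the frame of recess3 between -0.004 and 0.0025 m and angle between the z axis of tin0 and the z axis of recess3, either way round below 0.05 rad and angle between the x axis of tin0 and the x axis of recess3, either way round below 0.12 rad)) and ((horizontal distance between tin1 and recess0 below 0.0075 m and z of tin1 in the frame of recess0 between -0.004 and 0.0025 m and angle between the z axis of tin1 and the z axis of recess0, either way round below 0.05 rad and angle between the x axis of tin1 and the x axis of recess0, either way round below 0.12 rad) or (horizontal distance between tin1 and recess1 below 0.0075 m and z of tin1 in the frame of recess1 between -0.004 and 0.0025 m and angle between the z axis of tin1 and the z axis of recess1, either way round below 0.05 rad and angle between the x axis of tin1 and the x axis of recess1, either way round below 0.12 rad) or (horizontal distance between tin1 and recess2 below 0.0075 m and z of tin1 in the frame of recess2 between -0.004 and 0.0025 m and angle between the z axis of tin1 and the z axis of recess2, either way round below 0.05 rad and angle between the x axis of tin1 and the x axis of recess2, either way round below 0.12 rad) or (horizontal distance between tin1 and recess3 below 0.0075 m and z of tin1 in the frame of recess3 between -0.004 and 0.0025 m and angle between the z axis of tin1 and the z axis of recess3, either way round below 0.05 rad and angle between the x axis of tin1 and the x axis of recess3, either way round below 0.12 rad)) and ((horizontal distance between tin2 and recess0 below 0.0075 m and z of tin2 in the frame of recess0 between -0.004 and 0.0025 m and angle between the z axis of tin2 and the z axis of recess0, either way round below 0.05 rad and angle between the x axis of tin2 and the x axis of recess0, either way round below 0.12 rad) or (horizontal distance between tin2 and recess1 below 0.0075 m and z of tin2 in the frame of recess1 between -0.004 and 0.0025 m and angle between the z axis of tin2 and the z axis of recess1, either way round below 0.05 rad and angle between the x axis of tin2 and the x axis of recess1, either way round below 0.12 rad) or (horizontal distance between tin2 and recess2 below 0.0075 m and z of tin2 in the frame of recess2 between -0.004 and 0.0025 m and angle between the z axis of tin2 and the z axis of recess2, either way round below 0.05 rad and angle between the x axis of tin2 and the x axis of recess2, either way round below 0.12 rad) or (horizontal distance between tin2 and recess3 below 0.0075 m and z of tin2 in the frame of recess3 between -0.004 and 0.0025 m and angle between the z axis of tin2 and the z axis of recess3, either way round below 0.05 rad and angle between the x axis of tin2 and the x axis of recess3, either way round below 0.12 rad)) and ((horizontal distance between tin3 and recess0 below 0.0075 m and z of tin3 in the frame of recess0 between -0.004 and 0.0025 m and angle between the z axis of tin3 and the z axis of recess0, either way round below 0.05 rad and angle between the x axis of tin3 and the x axis of recess0, either way round below 0.12 rad) or (horizontal distance between tin3 and recess1 below 0.0075 m and z of tin3 in the frame of recess1 between -0.004 and 0.0025 m and angle between the z axis of tin3 and the z axis of recess1, either way round below 0.05 rad and angle between the x axis of tin3 and the x axis of recess1, either way round below 0.12 rad) or (horizontal distance between tin3 and recess2 below 0.0075 m and z of tin3 in the frame of recess2 between -0.004 and 0.0025 m and angle between the z axis of tin3 and the z axis of recess2, either way round below 0.05 rad and angle between the x axis of tin3 and the x axis of recess2, either way round below 0.12 rad) or (horizontal distance between tin3 and recess3 below 0.0075 m and z of tin3 in the frame of recess3 between -0.004 and 0.0025 m and angle between the z axis of tin3 and the z axis of recess3, either way round below 0.05 rad and angle between the x axis of tin3 and the x axis of recess3, either way round below 0.12 rad))), for 0.2 s.
At the end, for the whole second after the job is handed in: both bubbles are within 5 mm of the midpoint between their lines; every tin present lies in a recess, its underside within 2.5 mm of the recess floor and parallel to it within 0.05 rad, its middle within 7.5 mm of the recess's middle and its length along the recess; all at rest (all of step 2 and distance between bubble_near_mid and vial_near below 0.005 m and distance between bubble_left_mid and vial_left below 0.005 m and linear speed of each of tin0, tin1, tin2, tin3 below 0.02 m/s); the robot touches nothing.
It fails at once if a bystander is shifted more than 6 cm or tipped (distance of any of spice_jar, jam_jar, honey_jar, mug, bowl, spoon, pepper_mill from where it was at the start of the episode above 0.06 m or angle between any of spice_jar, jam_jar, honey_jar, mug, bowl, pepper_mill's own z axis and vertical above 0.6 rad).
Of tin0, tin1, tin2, tin3 only 3 to 4 are there at a start; the rules pass over those that are not, and their reading is None.
At some moment in a run one of tin0, tin1, tin2, tin3 may be knocked a few centimetres aside while the robot is not near it.
Once in a run the grip may slacken for a moment while it holds something.
It also fails if it takes over 210 s, if anything falls off the work surface, if the arm or the gripper's body presses on something with over 40 N, if the wrist force passes 120 N, or if a joint passes its speed limit or range.

## Working session

There is one attempt and no reset: what is moved stays moved. The work goes in short steps, Python scripts to look and compute and a shell command to move; the robot and the scene stay as the last step left them, time stands still between calls to the robot, and variables do not carry over. Pictures are saved under pics/ and viewed, about 12 in all and at most 16, crops included, and the job is handed in when it is done.

```bash
mkdir -p pics; cat > h.py <<'E'
import numpy as np, cv2
from plant import bot
def cap(n):
    c=bot.capture(n); c['R']=cv2.Rodrigues(np.array(c['rvec'],float))[0]; c['t']=np.array(c['tvec'],float).ravel(); return c
def K(c): return np.array([[c['fx'],0,c['cx']],[0,c['fy'],c['cy']],[0,0,1.]])
def dist(c):
    return np.array([c['k1'],0,0,0,0.])
def slopes(c,uv): return cv2.undistortPoints(np.array(uv,float).reshape(-1,1,2),K(c),dist(c)).reshape(-1,2)
def on_z(c,uv,z):
    s=slopes(c,uv); d=np.c_[s,np.ones(len(s))]@c['R']; o=-c['R'].T@c['t']
    return o+d*((z-o[2])/d[:,2])[:,None]
def by_depth(c,uv):
    uv=np.array(uv,float).reshape(-1,2); s=slopes(c,uv); z=c['range_z'][uv[:,1].astype(int),uv[:,0].astype(int)]
    return (np.c_[s,np.ones(len(s))]*z[:,None]-c['t'])@c['R']
def proj(c,P): return cv2.projectPoints(np.array(P,float).reshape(-1,1,3),np.array(c['rvec'],float),c['t'],K(c),dist(c))[0].reshape(-1,2)
def save(c,n): cv2.imwrite('pics/'+n+'.png',c['img'][:,:,::-1])
def crop(c,n,x0,y0,x1,y1,s): cv2.imwrite('pics/'+n+'.png',cv2.resize(c['img'][y0:y1,x0:x1,::-1],None,fx=s,fy=s,interpolation=cv2.INTER_CUBIC))
E
python3 - <<'E'
from h import *
for n in('top','side'):
    c=cap(n); save(c,n+'0'); print(n,-c['R'].T@c['t'],c['R'][2],c['fx'],c['k1'])
s=bot.read_state(); print(s['t'],s['position'],s['tool_rot'],s['contact_force'],s['gripper_width'],bot.hold_point_z)
E
```

```text
top [ 393.06475316   -8.45530245 1502.6228904 ] [ 0.07137963  0.00833941 -0.99741436] 540.6927365585191 -0.055967925418689245
side [-81.97862682 510.53917871 922.81114404] [ 0.48268235 -0.45930701 -0.74569083] 461.9933228153848 -0.020267726977992544
0.1 [ 149.53219686 -606.26506234  189.01572539] [[-9.70949140e-01 -2.39285398e-01 -5.16108927e-04]
 [-2.39285941e-01  9.70947561e-01  1.75254286e-03]
 [ 8.17567873e-05  1.82512759e-03 -9.99998331e-01]] [-0.28440055  0.57937684  0.26961703] 87.38053919051761 18.700000000000003
```

View pics/top0.png

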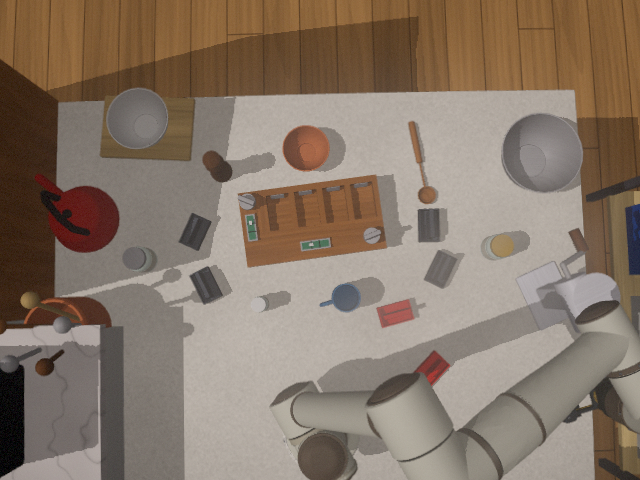

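View pics/side0.png

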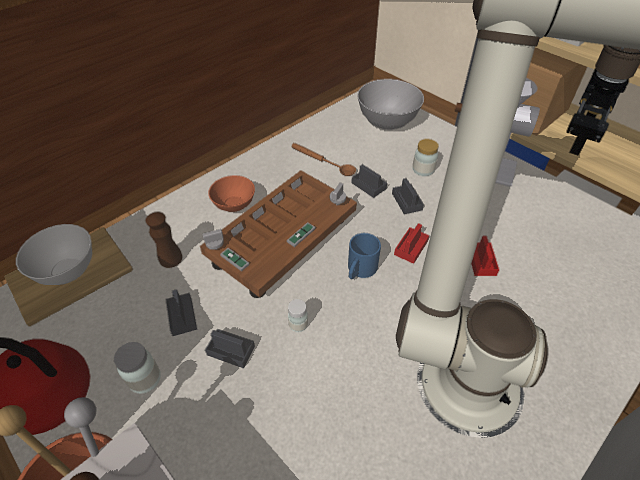

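Candidates: dark tins in the top image at (429,225), (440,268), (195,232) and (207,285). The red look-alikes at (397,313) and (431,368) are to be left alone. The wings are at (372,235) on the right and (246,201) at the rear. The near vial is at (316,244) and the left vial at (251,227).

```bash
python3 - <<'E'
from h import *
c=cap('top'); crop(c,'stand1',230,165,395,275,4.8)
hsv=cv2.cvtColor(c['img'],cv2.COLOR_RGB2HSV)
# plate
d=c['range_z']; vv,uu=np.mgrid[0:480,0:640]; 
P=by_depth(c,np.c_[uu.ravel(),vv.ravel()]).reshape(480,640,3); np.save('P.npy',P)
m=np.zeros((480,640),np.uint8); roi=(uu>225)&(uu<400)&(vv>165)&(vv<280)
m[roi&(P[:,:,2]>45)&(P[:,:,2]<90)]=1
cn=max(cv2.findContours(m,0,2)[0],key=cv2.contourArea).reshape(-1,2)
w=P[cn[:,1],cn[:,0]][:,:2]
w=on_z(c,cn,65)[:,:2]
r=cv2.minAreaRect(w.astype(np.float32)); print('plate',r)
top=m.astype(bool)&(hsv[:,:,1]>100)&(P[:,:,2]>52)
# tins: dark
dark=((hsv[:,:,2]<110)&(hsv[:,:,1]<90)&(P[:,:,2]>8)&(P[:,:,2]<75)).astype(np.uint8)
for (u,v) in [(429,225),(440,268),(195,232),(207,285)]:
    mm=np.zeros_like(dark); mm[v-28:v+28,u-28:u+28]=dark[v-28:v+28,u-28:u+28]
    k=(mm>0)&(P[:,:,2]>50)
    uvk=np.c_[uu[k],vv[k]]; q=on_z(c,uvk,60)[:,:2]; rr=cv2.minAreaRect(q.astype(np.float32))
    cc=max(cv2.findContours(mm,0,2)[0],key=cv2.contourArea).reshape(-1,2)
    r2=cv2.minAreaRect(on_z(c,cc,24)[:,:2].astype(np.float32))
    print((u,v),k.sum(),np.round(np.r_[rr[0],rr[1],rr[2]],1),'rim',np.round(np.r_[r2[0],r2[1],r2[2]],1))
E
```

```text
plate ((577.1026611328125, 14.371444702148438), (201.73046875, 376.93927001953125), 6.62760066986084)
(429, 225) 144 [ 562.  -307.1   13.5   73.1   87.8] rim [ 562.2 -306.    57.8   88.6   88.8]
(440, 268) 10 [ 441.3 -330.2    4.2   71.4   68.1] rim [ 450.8 -336.9   10.7   68.    65.7]
(195, 232) 144 [559.1 339.8  15.9  73.3  65.1] rim [558.8 339.6  61.7  90.1  65.1]
(207, 285) 137 [410.  310.8  73.5  13.2  26.2] rim [410.5 309.9  90.   58.6  25.4]
```

View pics/stand1.png

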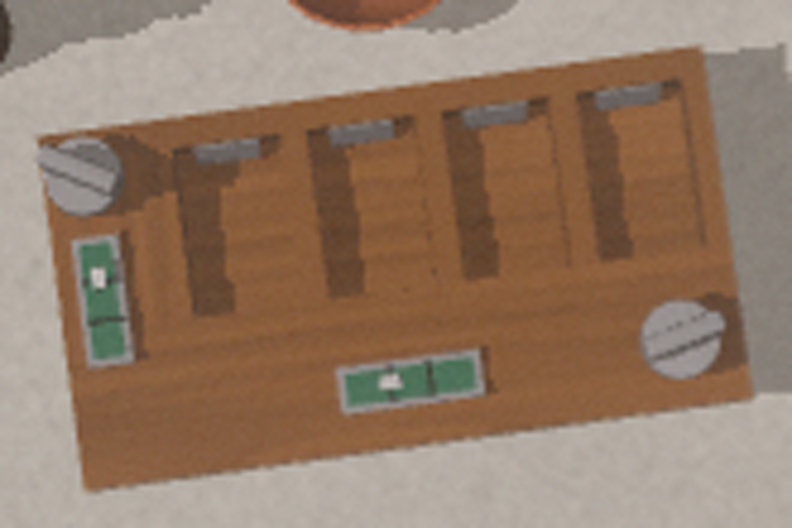

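```bash
cat > meas.py <<'E'
from h import *
S=np.array([577.1,14.4]); a=np.radians(6.63); RS=np.array([[np.cos(a),-np.sin(a)],[np.sin(a),np.cos(a)]])
def tow(p): return S+RS@np.array(p,float)
def bubbles(c,show=None):
    hsv=cv2.cvtColor(c['img'],cv2.COLOR_RGB2HSV).astype(int)
    g=(hsv[:,:,0]>60)&(hsv[:,:,0]<95)&(hsv[:,:,1]>90)
    # split green pixels by stand coords
    v,u=np.nonzero(g); q=(on_z(c,np.c_[u,v],78)[:,:2]-S)@RS
    out={}
    for n,ax,sel in(('near',1,(abs(q[:,1])<70)&(q[:,0]<-40)&(q[:,0]>-115)),('left',0,(q[:,1]>120)&(q[:,1]<195)&(abs(q[:,0])<70))):
        if sel.sum()<20: continue
        r=cv2.minAreaRect(np.c_[u,v][sel].astype(np.float32)); 
        poly=cv2.boxPoints(r); mk=np.zeros(g.shape,np.uint8); cv2.fillPoly(mk,[poly.round().astype(np.int32)],1)
        mk=cv2.erode(mk,np.ones((3,3)))
        w=(mk>0)&(hsv[:,:,1]<70)&(hsv[:,:,2]>140)
        vv,uu=np.nonzero(w); 
        b=(on_z(c,np.c_[uu,vv],78)[:,:2]-S)@RS if len(uu) else np.array([[np.nan]*2])
        cen=(on_z(c,[r[0]],78)[0,:2]-S)@RS
        val=hsv[:,:,2]; k=(mk>0)&(val<75); lv,lu=np.nonzero(k)
        L=(on_z(c,np.c_[lu,lv],78)[:,:2]-S)@RS if k.sum() else np.zeros((0,2))
        out[n]=(round(float(b[:,ax].mean()-cen[ax]),1),len(uu)); print(n,'bubble-vial',out[n],'cen',cen.round(1),'lines',np.sort(L[:,ax]-cen[ax]).round(0).tolist()[:40])
    return out
E
python3 - <<'E'
from meas import *
c=cap('top'); bubbles(c)
vv,uu=np.mgrid[0:480,0:640]; P=by_depth(c,np.c_[uu.ravel(),vv.ravel()]).reshape(480,640,3)
for n,p in(('right',(-65,-150)),('rear',(70,163))):
    w=tow(p); k=(P[:,:,2]>103)&(P[:,:,2]<130)&(np.hypot(P[:,:,0]-w[0],P[:,:,1]-w[1])<40)
    q=on_z(c,np.c_[uu[k],vv[k]],118)[:,:2].astype(np.float32); print(n,w,k.sum(),cv2.minAreaRect(q))
k=(abs(uu-440)<25)&(abs(vv-268)<25)&(P[:,:,2]>48)&(P[:,:,2]<75)
print('tin4',k.sum(),cv2.minAreaRect(on_z(c,np.c_[uu[k],vv[k]],60)[:,:2].astype(np.float32)))
E
```

```text
right [ 529.85328037 -142.1015894 ] 88 ((529.9899291992188, -141.5523681640625), (12.439476013183594, 46.460140228271484), 20.590282440185547)
rear [627.81233745 184.39193755] 91 ((626.8902587890625, 182.99273681640625), (47.0704460144043, 13.061458587646484), 66.76898956298828)
tin4 130 ((440.96319580078125, -333.7837829589844), (13.545851707458496, 73.41631317138672), 63.94600296020508)
```

```bash
R='x'; 
python3 -m jog '[[[0.76,0.93,0],[0,0,0.8],1],[[0.76,0.93,0],[0,0,0.8],1],[[0.76,0.93,0],[0,0,0.8],1],[[0.76,0.93,0],[0,0,0.8],1],[[0.76,0.93,0],[0,0,0.8],1]]' 30
python3 -m jog '[[[0.76,0.93,0],[0,0,0.8],1],[[0.76,0.93,0],[0,0,0.8],1],[[0.76,0.93,0],[0,0,0.8],1],[[0.76,0.93,0],[0,0,0.8],1],[[0.76,0.93,0],[0,0,0.8],1]]'
python3 -m jog '[[[0.76,0.93,0],[0,0,0.8],1],[[0.76,0.93,0],[0,0,0.8],1],[[0.76,0.93,0],[0,0,0.8],1],[[0.76,0.93,0],[0,0,0.8],1],[[0.76,0.93,0],[0,0,0.8],1]]'
python3 -m jog '[[[0.76,0.93,0],[0,0,0.8],1],[[0.76,0.93,0],[0,0,0.8],1],[[0.76,0.93,0],[0,0,0.8],1],[[0.76,0.93,0],[0,0,0.8],1],[[0.76,0.93,0],[0,0,0.8],1]]'
python3 - <<'E'
from meas import *
s=bot.read_state(); print(s['t'],s['joints'],s['contact_force'])
c=cap('top'); save(c,'t2'); i=c['img']; hsv=cv2.cvtColor(i,cv2.COLOR_RGB2HSV)
print(hsv[244,305:330].tolist()); print(on_z(c,[[316,244],[251,227]],78), (on_z(c,[[316,244],[251,227]],78)[:,:2]-S)@RS)
w=cap('wrist'); save(w,'w2')
E
```

```text
t: 0.62
position: [245.2, -489.3, 189.7]
tool_rot: [[-0.787, -0.617, -0.0], [-0.617, 0.787, 0.0], [-0.0, 0.0, -1.0]]
contact_force: [0.7, -0.7, -0.2]
gripper_width: 86.9
t: 1.03
position: [340.3, -372.9, 189.9]
tool_rot: [[-0.468, -0.884, 0.0], [-0.884, 0.468, 0.0], [-0.0, 0.0, -1.0]]
contact_force: [-0.1, -0.8, -1.2]
gripper_width: 87.0
t: 1.45
position: [435.3, -256.6, 190.0]
tool_rot: [[-0.068, -0.998, 0.0], [-0.998, 0.068, 0.0], [-0.0, -0.0, -1.0]]
contact_force: [-0.1, -0.3, -0.3]
gripper_width: 87.2
t: 1.87
position: [530.3, -140.4, 189.9]
tool_rot: [[0.344, -0.939, -0.0], [-0.939, -0.344, 0.0], [-0.0, 0.0, -1.0]]
contact_force: [0.6, -0.6, -0.1]
gripper_width: 87.2
1.8667 [ 3.67192181e-02  2.55097322e-01 -1.81244908e-01 -1.01181843e-04
 -1.13466217e+00  3.14222211e-01] [ 0.56459055 -0.61965623 -0.08268321]
[[21, 29, 166], [21, 29, 166], [18, 31, 166], [20, 29, 161], [22, 30, 161], [21, 30, 159], [20, 29, 156], [18, 28, 154], [18, 31, 149], [21, 33, 147], [19, 33, 145], [19, 31, 141], [22, 28, 138], [17, 31, 133], [18, 33, 131], [21, 27, 124], [19, 30, 120], [18, 33, 117], [18, 27, 115], [23, 27, 114], [19, 31, 114], [16, 35, 110], [19, 33, 107], [20, 28, 109], [10, 18, 129]]
[[511.94810409   4.07158344  78.        ]
 [561.04901691 175.68786109  78.        ]] [[-65.90867996  -2.73708513]
 [  2.67821376 162.0624428 ]]
```

View pics/w2.png

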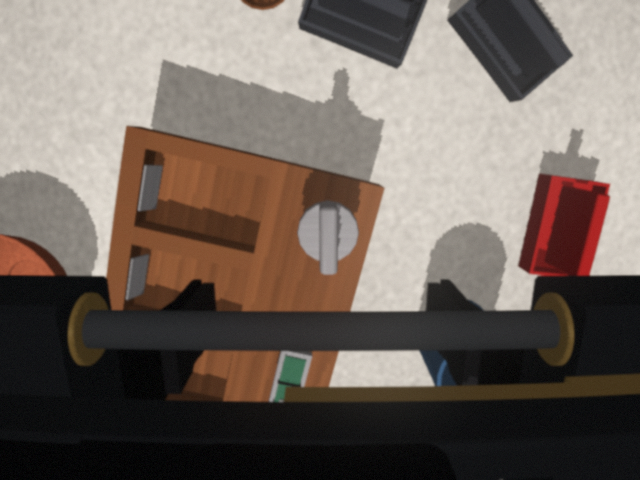

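The wrist view shows the right wing at (328,238), vertical in the picture and lying between the open fingers, so it lines up with the jaws. Next I check its position numerically.

```bash
python3 - <<'E'
from meas import *
w=cap('wrist'); vv,uu=np.mgrid[0:480,0:640]
P=by_depth(w,np.c_[uu.ravel(),vv.ravel()]).reshape(480,640,3)
k=(abs(uu-328)<25)&(abs(vv-238)<50)&(P[:,:,2]>106)&(P[:,:,2]<130)
print(k.sum(), P[k][:,2].mean(), cv2.minAreaRect(on_z(w,np.c_[uu[k],vv[k]],118)[:,:2].astype(np.float32)))
i=cv2.imread('pics/top0.png'); h=cv2.cvtColor(i,cv2.COLOR_BGR2HSV); print(h[244,303:330].tolist()); print(h[226,245:258].tolist())
E
```

```text
1265 117.54707360489921 ((529.9811401367188, -141.2123565673828), (11.650918960571289, 46.83727264404297), 20.592023849487305)
[[68, 77, 112], [72, 83, 114], [69, 78, 115], [70, 77, 112], [71, 74, 113], [69, 51, 121], [26, 11, 163], [9, 14, 187], [15, 14, 184], [12, 14, 179], [38, 16, 130], [69, 74, 113], [68, 78, 115], [69, 81, 114], [69, 73, 115], [70, 82, 112], [60, 33, 85], [65, 59, 100], [68, 78, 115], [70, 78, 111], [69, 79, 113], [71, 84, 116], [70, 83, 113], [70, 78, 114], [69, 83, 111], [69, 57, 117], [47, 13, 135]]
[[13, 129, 138], [10, 39, 150], [45, 11, 136], [70, 75, 115], [72, 75, 115], [70, 83, 114], [70, 79, 116], [69, 84, 115], [69, 75, 116], [65, 24, 130], [3, 17, 147], [12, 73, 109], [11, 114, 105]]
```

```bash
sed -i 's/hsv\[:,:,1\]>90)/hsv[:,:,1]>55)/; s/hsv\[:,:,1\]<70)&(hsv\[:,:,2\]>140)/hsv[:,:,1]<35)\&(hsv[:,:,2]>135)/; s/val<75/val<100/' meas.py
python3 -m jog '[[[0,0,-0.96],[0,0,0],1],[[0,0,-0.96],[0,0,0],1],[[0,0,-0.96],[0,0,0],1],[[0,0,-0.96],[0,0,0],1],[[0,0,0],[0,0,0],1]]' 30
python3 -m jog '[[[0,0,0],[0,0,0],0],[[0,0,0],[0,0,0],0],[[0,0,0],[0,0,0],0],[[0,0,0],[0,0,0],0],[[0,0,0],[0,0,0],0]]' 30
python3 - <<'E'
from meas import *
c=cap('top'); c['img']=cv2.imread('pics/top0.png')[:,:,::-1].copy(); bubbles(c)
E
```

```text
t: 2.43
position: [524.8, -142.2, 89.2]
tool_rot: [[0.337, -0.942, -0.011], [-0.942, -0.337, 0.001], [-0.005, 0.01, -1.0]]
contact_force: [-0.9, 0.5, -1.0]
gripper_width: 86.9
t: 2.85
position: [530.4, -141.9, 95.2]
tool_rot: [[0.34, -0.941, 0.002], [-0.941, -0.34, -0.0], [0.001, -0.002, -1.0]]
contact_force: [-0.5, 0.2, -0.4]
gripper_width: 61.5
near bubble-vial (11.3, 13) cen [-65.5  -0.1] lines [-13.0, -11.0, -11.0, -10.0, -10.0, 11.0]
left bubble-vial (12.8, 12) cen [  2.2 162.7] lines [-12.0, -12.0, -11.0, -10.0, -10.0, -10.0, -9.0, 6.0, 8.0, 11.0, 12.0]
```

```bash

python3 -m jog '[[[0,0,0],[0,0,0],0],[[0,0,0],[0,0,0],0],[[0,0,0],[0,0,0],0],[[0,0,0],[0,0,0],0],[[0,0,0],[0,0,0],0]]' 30
python3 -m jog '[[[0,0,0],[0,0,0],0],[[0,0,0],[0,0,0],0],[[0,0,0],[0,0,0],0],[[0,0,0],[0,0,0],0],[[0,0,0],[0,0,0],0]]' 30
python3 -m jog '[[[0,0,0],[0,0,0],0],[[0,0,0],[0,0,0],0],[[0,0,0],[0,0,0],0],[[0,0,0],[0,0,0],0],[[0,0,0],[0,0,0],0]]' 30
python3 -m jog '[[[0,0,0],[0,0,-0.5],0],[[0,0,0],[0,0,-0.9],0],[[0,0,0],[0,0,-0.9],0],[[0,0,0],[0,0,-0.9],0],[[0,0,0],[0,0,-0.9],0]]' 30

```

```text
t: 3.32
position: [529.7, -141.8, 93.9]
tool_rot: [[0.34, -0.941, -0.0], [-0.941, -0.34, -0.0], [-0.0, 0.0, -1.0]]
contact_force: [-0.2, -0.2, -0.2]
gripper_width: 24.3
t: 3.73
position: [529.7, -141.8, 93.9]
tool_rot: [[0.34, -0.941, -0.0], [-0.941, -0.34, -0.0], [0.0, 0.0, -1.0]]
contact_force: [-1.1, 0.2, 0.3]
gripper_width: 0.9
t: 4.15
position: [529.7, -141.8, 94.0]
tool_rot: [[0.34, -0.941, -0.0], [-0.941, -0.34, -0.0], [0.0, 0.0, -1.0]]
contact_force: [-0.5, 0.9, 0.0]
gripper_width: 0.5
t: 4.57
position: [529.7, -141.8, 94.0]
tool_rot: [[-0.087, -0.996, 0.0], [-0.996, 0.087, -0.0], [0.0, -0.0, -1.0]]
contact_force: [0.7, -0.6, -0.2]
gripper_width: 0.4
```

```bash
python3 - <<'E'
from meas import *
w=cap('wrist'); s=cap('side'); 
cv2.imwrite('pics/j3.png',np.hstack([cv2.resize(w['img'],(400,300)),cv2.resize(s['img'][120:270,250:450],(400,300))])[:,:,::-1])
E
```

```text
(no output)
```

View pics/j3.png

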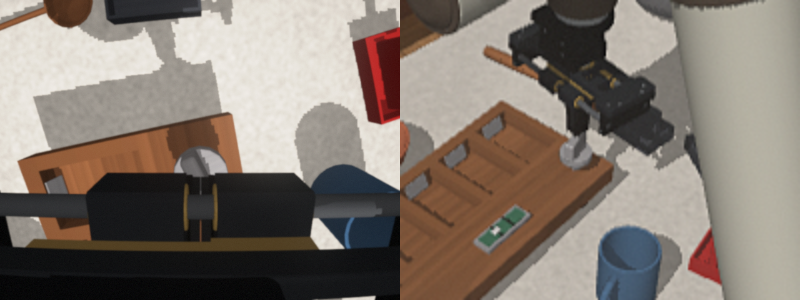

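```bash
python3 - <<'E'
from meas import *
s=cap('side'); print(proj(s,[[529.7,-141.8,z] for z in(90,94,118,145,164)]).round(0).tolist()); crop(s,'s4',300,120,400,220,6)
bubbles(s)
w=cap('wrist'); print(proj(w,[[529.7,-141.8,94]]), -w['R'].T@w['t'])
st=bot.read_state(); print(st['gripper_width'],st['position'],st['moment'])
E
```

```text
[[339.0, 196.0], [339.0, 194.0], [339.0, 188.0], [339.0, 180.0], [339.0, 174.0]]
near bubble-vial (9.7, 12) cen [-67.6   6.5] lines [-16.0, -15.0, -14.0, -13.0, -12.0, -12.0, -11.0, -10.0, -9.0, -0.0, 1.0, 10.0, 14.0, 18.0, 19.0, 20.0, 20.0, 22.0]
left bubble-vial (14.7, 15) cen [  1.6 166.1] lines [-30.0, -21.0, -13.0, -12.0, -12.0, -11.0, -10.0, -10.0, -10.0, -9.0, -8.0, -8.0, -7.0, 4.0, 5.0, 6.0, 14.0, 15.0, 20.0, 21.0, 22.0, 22.0, 23.0, 24.0, 25.0, 26.0]
[[319.20950603 277.42837562]] [ 523.65965321 -207.93471813  289.1038778 ]
0.25932069276117076 [ 529.71698309 -141.80147513   93.97881318] [0.05261716 0.12318343 0.0127104 ]
```

View pics/s4.png

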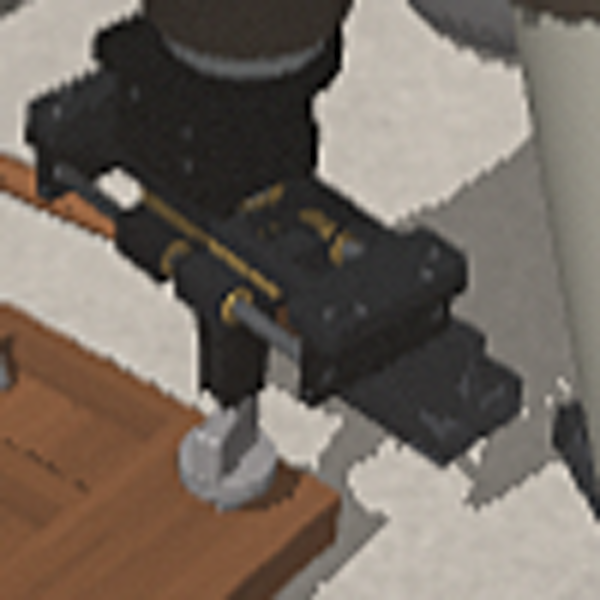

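```bash
python3 - <<'E'
from meas import *
s=cap('side')
pts=[(300+x/6,120+y/6) for x,y in[(208,440),(205,460),(235,430),(245,420),(250,405),(225,385),(245,385),(235,400),(232,360),(240,470)]]
for p,q in zip(pts,by_depth(s,pts)): print(np.round(p,0),q.round(0), s['img'][int(p[1]),int(p[0])])
for y in(86,110.6):
  d=23*np.array([np.cos(np.radians(y)),np.sin(np.radians(y)),0])
  print(y,((proj(s,[np.array([529.7,-141.8,z])+k*d for z in(118,90) for k in(1,-1)])-[300,120])*6).round(0).tolist())
E
```

```text
[335. 193.] [ 524. -120.  116.] [154 151 151]
[334. 197.] [ 522. -117.  107.] [136 130 131]
[339. 192.] [ 525. -138.  109.] [74 72 72]
[341. 190.] [ 527. -147.  108.] [78 74 73]
[342. 188.] [ 529. -151.  114.] [83 82 81]
[338. 184.] [ 523. -129.  143.] [38 37 32]
[341. 184.] [ 521. -139.  137.] [38 36 33]
[339. 187.] [ 523. -136.  129.] [33 32 30]
[339. 180.] [ 522. -132.  154.] [39 39 35]
[340. 198.] [ 519. -136.   91.] [150 145 145]
86 [[193.0, 429.0], [273.0, 383.0], [192.0, 477.0], [271.0, 431.0]]
110.6 [[212.0, 439.0], [255.0, 374.0], [210.0, 486.0], [253.0, 421.0]]
```

```bash
python3 - <<'E'
from meas import *
s=cap('side')
for u in(336,338,340,342):
  pts=[(u,v) for v in range(168,200,2)]
  print(u,[(v,*q.round(0).astype(int).tolist(),int(s['img'][v,u,0])) for (u_,v),q in zip(pts,by_depth(s,pts))])
w=cap('wrist')
pts=[(u,v) for v in range(255,300,6) for u in(270,300,319,340,370)]
print([(p,q.round(0).astype(int).tolist(),int(w['img'][p[1],p[0],0])) for p,q in zip(pts,by_depth(w,pts))])
E
```

```text
336 [(168, 504, -102, 221, 49), (170, 506, -104, 213, 36), (172, 502, -100, 212, 38), (174, 504, -103, 203, 44), (176, 533, -133, 160, 41), (178, 531, -131, 156, 45), (180, 534, -134, 146, 47), (182, 532, -133, 141, 48), (184, 532, -133, 135, 39), (186, 530, -131, 130, 62), (188, 531, -132, 122, 142), (190, 528, -129, 119, 144), (192, 525, -126, 116, 143), (194, 521, -122, 114, 134), (196, 518, -120, 110, 119), (198, 519, -121, 102, 115)]
338 [(168, 502, -106, 220, 42), (170, 501, -106, 215, 137), (172, 502, -108, 207, 105), (174, 525, -131, 173, 44), (176, 523, -130, 169, 37), (178, 523, -131, 161, 40), (180, 525, -132, 153, 36), (182, 525, -133, 146, 34), (184, 525, -133, 138, 39), (186, 523, -131, 135, 31), (188, 530, -138, 119, 138), (190, 526, -135, 116, 140), (192, 523, -132, 113, 78), (194, 523, -132, 107, 77), (196, 523, -132, 100, 74), (198, 521, -130, 95, 83)]
340 [(168, 500, -111, 219, 109), (170, 499, -111, 214, 78), (172, 496, -107, 211, 88), (174, 519, -132, 176, 31), (176, 520, -134, 167, 34), (178, 520, -134, 161, 34), (180, 524, -139, 149, 37), (182, 523, -138, 144, 
[... 1401 characters left out ...]
80, 204], 27), ((300, 279), [536, -153, 127], 71), ((319, 279), [529, -149, 117], 112), ((340, 279), [520, -152, 128], 134), ((370, 279), [515, -178, 203], 40), ((270, 285), [536, -179, 207], 22), ((300, 285), [536, -153, 133], 23), ((319, 285), [529, -151, 129], 39), ((340, 285), [521, -151, 132], 27), ((370, 285), [516, -177, 206], 35), ((270, 291), [536, -179, 210], 22), ((300, 291), [536, -153, 140], 19), ((319, 291), [529, -151, 137], 39), ((340, 291), [521, -151, 140], 26), ((370, 291), [516, -178, 211], 33), ((270, 297), [536, -179, 214], 25), ((300, 297), [530, -177, 210], 71), ((319, 297), [529, -151, 144], 39), ((340, 297), [522, -175, 207], 49), ((370, 297), [517, -178, 215], 30)]
```

The cameras put the fingertips at z≈125, although the reported TCP is 94. The fingers shut above the wing without touching it. I open the jaws and measure the tip height against the readout.

```bash

for i in 1 2 3 4; do python3 -m jog '[[[0,0,0],[0,0,0],1],[[0,0,0],[0,0,0],1],[[0,0,0],[0,0,0],1],[[0,0,0],[0,0,0],1],[[0,0,0],[0,0,0],1]]' 30|tail -1; done
python3 - <<'E'
from meas import *
for n in('wrist','side'):
  w=cap(n); vv,uu=np.mgrid[0:480,0:640]; P=by_depth(w,np.c_[uu.ravel(),vv.ravel()]).reshape(480,640,3)
  dark=(w['img'].max(2)<80)
  st=bot.read_state(); T=st['tool_rot']; q=(P-np.array(st['position']))@np.array(T)
  k=dark&(abs(q[:,:,0])<25)&(abs(q[:,:,1])<75)&(q[:,:,2]>-75)&(q[:,:,2]<4)&(P[:,:,2]>98)
  print(n,k.sum())
  for sg in(1,-1):
    kk=k&(sg*q[:,:,1]>0)
    if kk.sum(): print(sg, np.percentile(q[kk],[0,3,50,97,100],axis=0).round(0).tolist())
save(cap('wrist'),'w5')
E
```

```text
gripper_width: 25.8
gripper_width: 59.0
gripper_width: 85.7
gripper_width: 87.2
wrist 3397
1 [[-15.0, 0.0, -75.0], [-9.0, 2.0, -74.0], [9.0, 45.0, -48.0], [11.0, 52.0, -7.0], [13.0, 55.0, -4.0]]
-1 [[-10.0, -53.0, -75.0], [-9.0, -51.0, -73.0], [9.0, -43.0, -48.0], [20.0, -2.0, -8.0], [20.0, -0.0, -4.0]]
side 196
1 [[-15.0, 1.0, -74.0], [-13.0, 2.0, -69.0], [-7.0, 48.0, -48.0], [9.0, 52.0, -8.0], [12.0, 54.0, -4.0]]
-1 [[-14.0, -56.0, -74.0], [-13.0, -54.0, -74.0], [-4.0, -47.0, -53.0], [14.0, -2.0, -9.0], [16.0, -0.0, -6.0]]
```

View pics/w5.png

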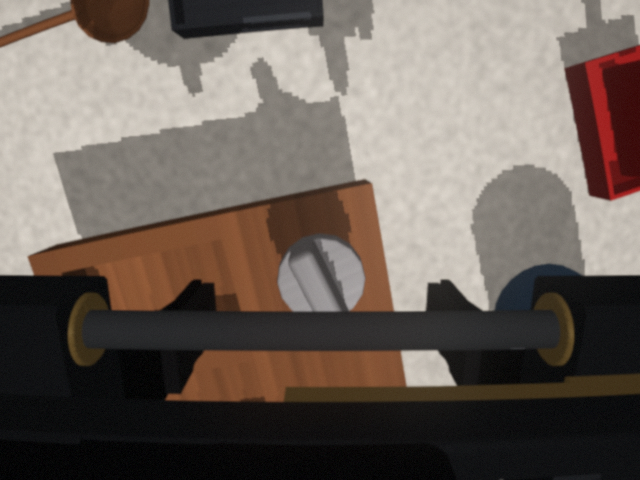

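```bash
cat > tip.py <<'E'
from meas import *
w=cap('wrist'); vv,uu=np.mgrid[0:480,0:640]; P=by_depth(w,np.c_[uu.ravel(),vv.ravel()]).reshape(480,640,3)
st=bot.read_state(); T=np.array(st['tool_rot']); q=(P-np.array(st['position']))@T
k=(w['img'].max(2)<80)&(abs(q[:,:,0])<25)&(abs(q[:,:,1])<70)&(q[:,:,2]>-60)&(q[:,:,2]<25)&(P[:,:,2]>122)
print('width',st['gripper_width'],'z',st['position'][2])
for sg in(1,-1):
    kk=k&(sg*q[:,:,1]>0); print(sg,kk.sum(),np.percentile(q[kk],[1,50,99],axis=0).round(0).tolist() if kk.sum() else '')
E
python3 -m jog '[[[0,0,0.6],[0,0,1],1],[[0,0,0.6],[0,0,1],1],[[0,0,0.6],[0,0,1],1],[[0,0,0.6],[0,0,1],1],[[0,0,0],[0,0,0.1],1]]' 30|tail -1
python3 -m jog '[[[0,0,0],[0,0,0],1],[[0,0,0],[0,0,0],1],[[0,0,0],[0,0,0],1],[[0,0,0],[0,0,0],1],[[0,0,0],[0,0,0],1]]' 30|tail -1
python3 tip.py
python3 -m jog '[[[0,0,0],[0,0,0],0.5],[[0,0,0],[0,0,0],0.5],[[0,0,0],[0,0,0],0.5],[[0,0,0],[0,0,0],0.5],[[0,0,0],[0,0,0],0.5]]' 30|tail -1
python3 -m jog '[[[0,0,0],[0,0,0],0.5],[[0,0,0],[0,0,0],0.5],[[0,0,0],[0,0,0],0.5],[[0,0,0],[0,0,0],0.5],[[0,0,0],[0,0,0],0.5]]' 30|tail -1
python3 tip.py
python3 -m jog '[[[0,0,0],[0,0,0],0.2],[[0,0,0],[0,0,0],0.2],[[0,0,0],[0,0,0],0.2],[[0,0,0],[0,0,0],0.2],[[0,0,0],[0,0,0],0.2]]' 30|tail -1
python3 -m jog '[[[0,0,0],[0,0,0],0.2],[[0,0,0],[0,0,0],0.2],[[0,0,0],[0,0,0],0.2],[[0,0,0],[0,0,0],0.2],[[0,0,0],[0,0,0],0.2]]' 30|tail -1
python3 tip.py
python3 -m jog '[[[0,0,0],[0,0,0],0],[[0,0,0],[0,0,0],0],[[0,0,0],[0,0,0],0],[[0,0,0],[0,0,0],0],[[0,0,0],[0,0,0],0]]' 30|tail -1
python3 tip.py
```

```text
gripper_width: 87.1
gripper_width: 87.0
width 87.30912241898226 z 153.29050271245754
1 1001 [[-10.0, 44.0, -60.0], [9.0, 47.0, -48.0], [11.0, 53.0, -34.0]]
-1 1040 [[-10.0, -52.0, -60.0], [9.0, -46.0, -47.0], [11.0, -43.0, -33.0]]
gripper_width: 61.6
gripper_width: 44.1
width 43.99987029029695 z 153.97188684720527
1 755 [[-9.0, 22.0, -60.0], [9.0, 26.0, -49.0], [11.0, 31.0, -35.0]]
-1 827 [[-9.0, -30.0, -60.0], [9.0, -25.0, -48.0], [11.0, -22.0, -34.0]]
gripper_width: 20.5
gripper_width: 17.4
width 17.565707830986906 z 153.97196972414886
1 648 [[2.0, 9.0, -60.0], [9.0, 13.0, -49.0], [11.0, 18.0, -35.0]]
-1 683 [[-8.0, -17.0, -60.0], [9.0, -13.0, -49.0], [11.0, -8.0, -34.0]]
gripper_width: 1.2
width 0.5284786216387447 z 153.9484814942788
1 534 [[8.0, 1.0, -60.0], [9.0, 5.0, -48.0], [11.0, 9.0, -34.0]]
-1 534 [[8.0, -9.0, -60.0], [9.0, -4.0, -47.0], [11.0, -1.0, -34.0]]
```

The tips sit about 33 mm short of the reported TCP along the tool axis at every opening. The side and wrist cameras agree on this, and the body shows the same offset. From here I use tip z = readout + 33.

```bash

python3 -m jog '[[[0,0,0],[0,0,0],0.6],[[0,0,0],[0,0,0],0.6],[[0,0,0],[0,0,0],0.6],[[0,0,0],[0,0,0],0.6],[[0,0,0],[0,0,0],0.6]]' 30|tail -1
python3 -m jog '[[[0,0,0],[0,0,0],0.6],[[0,0,-0.6],[0,0,0],0.6],[[0,0,-0.6],[0,0,0],0.6],[[0,0,-0.6],[0,0,0],0.6],[[0,0,-0.6],[0,0,0],0.6]]' 30|tail -2
python3 -m jog '[[[0,0,-0.4],[0,0,0],0.6],[[0,0,-0.36],[0,0,0],0.6],[[0,0,-0.3],[0,0,0],0.6],[[0,0,-0.2],[0,0,0],0.6],[[0,0,0],[0,0,0],0]]' 30
python3 -m jog '[[[0,0,0],[0,0,0],0],[[0,0,0],[0,0,0],0],[[0,0,0],[0,0,0],0],[[0,0,0],[0,0,0],0],[[0,0,0],[0,0,0],0]]' 30|tail -1
python3 -m jog '[[[0,0,0],[0,0,0],0],[[0,0,0],[0,0,0],0],[[0,0,0],[0,0,0],0],[[0,0,0],[0,0,0],0],[[0,0,0],[0,0,0],0]]' 30
```

```text
gripper_width: 26.2
contact_force: [1.1, 0.2, 0.6]
gripper_width: 50.9
t: 11.1
position: [529.1, -141.8, 61.5]
tool_rot: [[0.339, -0.941, -0.002], [-0.941, -0.339, 0.0], [-0.001, 0.002, -1.0]]
contact_force: [0.1, -0.0, 0.8]
gripper_width: 50.0
gripper_width: 20.2
t: 11.93
position: [530.3, -141.7, 62.7]
tool_rot: [[0.34, -0.94, 0.001], [-0.94, -0.34, 0.0], [0.0, -0.001, -1.0]]
contact_force: [1.5, 1.3, 1.2]
gripper_width: 11.5
```

Gripped at 11.5 mm. I turn 18 units clockwise.

```bash

python3 -m jog '[[[0,0,0],[0,0,-0.9],0],[[0,0,0],[0,0,-0.9],0],[[0,0,0],[0,0,-0.9],0],[[0,0,0],[0,0,-0.9],0],[[0,0,0],[0,0,-0.9],0]]' 30|tail -2
python3 -m jog '[[[0,0,0],[0,0,-0.9],0],[[0,0,0],[0,0,-0.9],0],[[0,0,0],[0,0,-0.9],0],[[0,0,0],[0,0,-0.9],0],[[0,0,0],[0,0,-0.9],0]]' 30|tail -2
python3 -m jog '[[[0,0,0],[0,0,-0.9],0],[[0,0,0],[0,0,-0.9],0],[[0,0,0],[0,0,-0.9],0],[[0,0,0],[0,0,-0.9],0],[[0,0,0],[0,0,-0.9],0]]' 30|tail -2
python3 -m jog '[[[0,0,0],[0,0,-0.9],0],[[0,0,0],[0,0,-0.9],0],[[0,0,0],[0,0,-0.9],0],[[0,0,0],[0,0,-0.9],0],[[0,0,0],[0,0,-0.9],0]]' 30|tail -2
python3 -m jog '[[[0,0,0],[0,0,0],0],[[0,0,0],[0,0,0],0],[[0,0,0],[0,0,0],0],[[0,0,0],[0,0,0],0],[[0,0,0],[0,0,0],0]]' 30
python3 - <<'E'
from meas import *
s=cap('side'); bubbles(s); c=cap('top'); bubbles(c); print(bot.read_state()['joints'])
E
```

```text
contact_force: [-0.3, 0.9, 1.8]
gripper_width: 12.0
contact_force: [-1.4, 3.6, 3.3]
gripper_width: 12.1
contact_force: [-3.2, 6.6, 4.5]
gripper_width: 12.0
contact_force: [-4.1, 8.5, 6.0]
gripper_width: 11.9
t: 14.02
position: [528.3, -140.6, 62.5]
tool_rot: [[-0.999, -0.032, -0.002], [-0.032, 0.999, 0.002], [0.002, 0.002, -1.0]]
contact_force: [-1.5, 5.5, 3.5]
gripper_width: 12.7
near bubble-vial (-2.4, 12) cen [-66.5   6.3] lines [-17.0, -16.0, -16.0, -15.0, -14.0, -13.0, -12.0, -12.0, -11.0, -10.0, -2.0, 0.0, 2.0, 6.0, 7.0, 8.0, 8.0, 9.0, 10.0, 11.0, 12.0, 12.0, 32.0]
left bubble-vial (14.4, 15) cen [  1.5 166.3] lines [-32.0, -30.0, -13.0, -13.0, -12.0, -12.0, -11.0, -10.0, -10.0, -10.0, -9.0, -8.0, -8.0, -7.0, 5.0, 6.0, 11.0, 16.0, 20.0, 21.0, 22.0, 22.0, 23.0, 25.0]
left bubble-vial (12.7, 12) cen [  2.2 163. ] lines [-12.0, -12.0, -11.0, -11.0, -10.0, -10.0, -9.0, 6.0, 9.0, 11.0, 12.0]
[ 0.03574598  0.3829539  -0.35157047 -0.00304349 -0.83861993 -1.57260159]
```

```bash

python3 -m jog '[[[0,0,0],[0,0,0],0.6],[[0,0,0],[0,0,0],0.6],[[0,0,0],[0,0,0],0.6],[[0,0,0],[0,0,0],0.6],[[0,0,0.5],[0,0,0],0.6]]' 30|tail -1
python3 -m jog '[[[0,0,0.7],[0,0,0],0.6],[[0,0,0.7],[0,0,0],0.6],[[0,0,0.6],[0,0,0],0.6],[[0.3,1,0],[0,0,0.8],0.6],[[0.3,1,0],[0,0,0.8],0.6]]' 30|tail -1
python3 -m jog '[[[0.3,1,0],[0,0,0.8],0.6],[[0.3,1,0],[0,0,0.8],0.6],[[0.3,1,0],[0,0,0.8],0.6],[[0.3,1,0],[0,0,0.8],0.6],[[0.3,1,0],[0,0,0.8],0.6]]' 30|tail -1
python3 -m jog '[[[0.3,1,0],[0,0,0.8],0.6],[[0.3,1,0],[0,0,0.8],0.6],[[0.3,1,0],[0,0,0.8],0.6],[[0.3,1,0],[0,0,0.8],0.6],[[0.3,1,0],[0,0,0.8],0.6]]' 30|tail -1
python3 -m jog '[[[0.29,1,0],[0,0,1],0.6],[[0,0,0],[0,0,0.1],0.6],[[0,0,0],[0,0,0],0.6],[[0,0,0],[0,0,0],0.6],[[0,0,0],[0,0,0],0.6]]' 30
python3 - <<'E'
from meas import *
c=cap('top'); bubbles(c); s=cap('side'); bubbles(s)
w=cap('wrist'); save(w,'w6'); vv,uu=np.mgrid[0:480,0:640]
P=by_depth(w,np.c_[uu.ravel(),vv.ravel()]).reshape(480,640,3)
k=(np.hypot(P[:,:,0]-627,P[:,:,1]-183)<35)&(P[:,:,2]>108)&(P[:,:,2]<125)&(w['img'].max(2)>90)
print(k.sum(), P[k][:,2].mean(), cv2.minAreaRect(on_z(w,np.c_[uu[k],vv[k]],118)[:,:2].astype(np.float32)))
print(bot.read_state()['joints'])
E
```

```text
gripper_width: 37.6
gripper_width: 52.1
gripper_width: 52.2
gripper_width: 52.0
t: 16.2
position: [626.6, 182.1, 124.8]
tool_rot: [[-0.408, -0.913, -0.001], [-0.913, 0.408, -0.0], [0.001, 0.0, -1.0]]
contact_force: [-0.2, -0.3, -0.1]
gripper_width: 52.1
near bubble-vial (-0.5, 15) cen [-65.1   0.2] lines [-12.0, -12.0, -11.0, -11.0, -10.0, 8.0, 9.0, 10.0, 10.0, 11.0, 11.0, 12.0]
left bubble-vial (12.8, 12) cen [  2.2 162.9] lines [-12.0, -12.0, -11.0, -10.0, -10.0, -10.0, -9.0, 6.0, 10.0, 11.0, 12.0]
near bubble-vial (-1.8, 9) cen [-66.6   5.2] lines [-34.0, -33.0, -32.0, -31.0, -30.0, -30.0, -29.0, -28.0, -27.0, -26.0, -25.0, -24.0, -23.0, -23.0, -22.0, -21.0, -20.0, -20.0, -19.0, -18.0, -17.0, -15.0, -14.0, -13.0, -13.0, -12.0, -11.0, -10.0, -9.0, -9.0, -8.0, -5.0, -1.0, 3.0, 6.0, 7.0, 8.0, 9.0, 9.0, 10.0]
left bubble-vial (15.4, 13) cen [  1.5 166.3] lines [-32.0, -30.0, -30.0, -30.0, -29.0, -28.0, -28.0, -27.0, -27.0, -26.0, -26.0, -26.0, -25.0, -24.0, -24.0, -23.0, -22.0, -22.0, -22.0, -21.0, -20.0, -20.0, -19.0, -18.0, -18.0, -18.0, -17.0, -17.0, -15.0, -14.0, -13.0, -13.0, -12.0, -12.0, -11.0, -10.0, -10.0, -10.0, -9.0, -8.0]
1761 117.67390556480906 ((624.6974487304688, 182.560791015625), (40.84035873413086, 11.850261688232422), 66.94548797607422)
[ 5.30178326e-01  4.78886117e-01 -8.98974046e-03  2.18840410e-05
 -1.08288724e+00 -9.49714372e-01]
```

```bash

python3 -m jog '[[[0,0,-0.6],[0,0,0],0.6],[[0,0,-0.6],[0,0,0],0.6],[[0,0,-0.6],[0,0,0],0.6],[[0,0,-0.4],[0,0,0],0.6],[[0,0,-0.3],[0,0,0],0.6]]' 30|tail -2
python3 -m jog '[[[0,0,0],[0,0,0],0],[[0,0,0],[0,0,0],0],[[0,0,0],[0,0,0],0],[[0,0,0],[0,0,0],0],[[0,0,0],[0,0,0],0]]' 30|tail -1
python3 -m jog '[[[0,0,0],[0,0,0],0],[[0,0,0],[0,0,0],0],[[0,0,0],[0,0,0],0],[[0,0,0],[0,0,0],0],[[0,0,0],[0,0,0],0]]' 30
```

```text
contact_force: [0.0, -0.2, -0.2]
gripper_width: 52.3
gripper_width: 26.5
t: 17.6
position: [626.1, 183.7, 62.9]
tool_rot: [[-0.405, -0.914, -0.001], [-0.914, 0.405, 0.0], [0.0, 0.001, -1.0]]
contact_force: [-5.3, 3.1, 4.1]
gripper_width: 11.6
```

```bash

python3 -m jog '[[[0,0,0],[0,0,0.9],0],[[0,0,0],[0,0,0.9],0],[[0,0,0],[0,0,0.9],0],[[0,0,0],[0,0,0.9],0],[[0,0,0],[0,0,0.9],0]]' 30|tail -2
python3 -m jog '[[[0,0,0],[0,0,0.9],0],[[0,0,0],[0,0,0.9],0],[[0,0,0],[0,0,0.9],0],[[0,0,0],[0,0,0.9],0],[[0,0,0],[0,0,0.9],0]]' 30|tail -2
python3 -m jog '[[[0,0,0],[0,0,0.9],0],[[0,0,0],[0,0,0.9],0],[[0,0,0],[0,0,0.9],0],[[0,0,0],[0,0,0.9],0],[[0,0,0],[0,0,0.9],0]]' 30|tail -2
python3 -m jog '[[[0,0,0],[0,0,0.9],0],[[0,0,0],[0,0,0.9],0],[[0,0,0],[0,0,0.9],0],[[0,0,0],[0,0,0.9],0],[[0,0,0],[0,0,0.9],0]]' 30|tail -2
python3 -m jog '[[[0,0,0],[0,0,0.9],0],[[0,0,0],[0,0,0.9],0],[[0,0,0],[0,0,0.2],0],[[0,0,0],[0,0,0],0],[[0,0,0],[0,0,0],0]]' 30
python3 - <<'E'
from meas import *
s=cap('side'); bubbles(s); c=cap('top'); bubbles(c); print(bot.read_state()['joints'])
E
```

```text
contact_force: [0.5, 0.7, 2.0]
gripper_width: 11.9
contact_force: [3.7, 1.8, 0.1]
gripper_width: 11.8
contact_force: [4.6, 4.5, -1.6]
gripper_width: 11.5
contact_force: [5.0, 8.0, -1.8]
gripper_width: 11.7
t: 19.68
position: [630.7, 186.9, 62.9]
tool_rot: [[0.994, 0.107, 0.009], [0.107, -0.994, 0.006], [0.009, -0.005, -1.0]]
contact_force: [4.9, 8.5, -2.9]
gripper_width: 12.1
near bubble-vial (-1.1, 10) cen [-65.5   5. ] lines [-34.0, -33.0, -31.0, -29.0, -26.0, -24.0, -23.0, -23.0, -21.0, -19.0, -18.0, -15.0, -14.0, -13.0, -13.0, -12.0, -11.0, -10.0, -9.0, -9.0, -8.0, -5.0, -1.0, 3.0, 6.0, 7.0, 8.0, 9.0, 9.0, 10.0, 11.0, 12.0, 13.0, 13.0, 15.0, 17.0, 18.0, 18.0, 19.0, 19.0]
left bubble-vial (1.1, 13) cen [  2.2 166.8] lines [-28.0, -27.0, -27.0, -26.0, -26.0, -25.0, -24.0, -24.0, -23.0, -22.0, -21.0, -20.0, -20.0, -19.0, -18.0, -17.0, -14.0, -13.0, -13.0, -12.0, -12.0, -11.0, -11.0, -10.0, -9.0, -9.0, -8.0, -7.0, -2.0, 2.0, 7.0, 9.0, 9.0, 10.0, 11.0, 11.0, 12.0, 12.0, 13.0, 13.0]
near bubble-vial (-0.6, 15) cen [-64.4   0.2] lines [-31.0, -30.0, -28.0, -12.0, -12.0, -11.0, -11.0, -10.0, -5.0, 9.0, 10.0, 10.0, 10.0, 11.0, 12.0, 12.0]
left bubble-vial (-0.3, 12) cen [  3.7 162.7] lines [-12.0, -12.0, -12.0, -11.0, -11.0, -10.0, 4.0, 9.0, 10.0, 10.0, 10.0, 11.0, 12.0, 12.0]
[ 5.33264235e-01  5.39313499e-01 -7.55727330e-02 -5.46528092e-04
 -9.45400753e-01  1.14489831e+00]
```

Both bubbles are within 1 mm of their midpoints in the top view. I release, rise, and re-measure the level plate, the recesses and the tins.

```bash

python3 -m jog '[[[0,0,0],[0,0,0],0.6],[[0,0,0],[0,0,0],0.6],[[0,0,0],[0,0,0],0.6],[[0,0,0],[0,0,0],0.6],[[0,0,0.5],[0,0,0],0.6]]' 30|tail -1
python3 -m jog '[[[0,0,0.7],[0,0,0],0.6],[[0,0,0.7],[0,0,0],0.6],[[0,0,0.6],[0,0,0],0.6],[[-0.4,1,0],[0,0,-0.8],0.6],[[-0.5,1,0],[0,0,-0.8],0.6]]' 30|tail -1
python3 -m jog '[[[-0.5,1,0],[0,0,-0.8],0.6],[[-0.5,1,0],[0,0,-0.8],0.6],[[-0.4,1,0],[0,0,-0.8],0.6],[[-0.4,1,0],[0,0,-0.8],0.6],[[-0.02,0.25,0],[0,0,-0.48],0.6]]' 30|tail -1
python3 -m jog '[[[0,0,0],[0,0,0],0.6],[[0,0,0],[0,0,0],0.6],[[0,0,0],[0,0,0],0.6],[[0,0,0],[0,0,0],0.6],[[0,0,0],[0,0,0],0.6]]' 30
cat > m2.py <<'E'
from meas import *
vv,uu=np.mgrid[0:480,0:640]
def cloud(c): return by_depth(c,np.c_[uu.ravel(),vv.ravel()]).reshape(480,640,3)
def rib(c,x,y,P,r=60,z=60,lo=50,hi=72):
    k=(np.hypot(P[:,:,0]-x,P[:,:,1]-y)<r)&(P[:,:,2]>lo)&(P[:,:,2]<hi)&(c['img'].max(2)<150)&(np.ptp(c['img'].astype(int),axis=2)<40)
    if k.sum()<20: return k.sum()
    q=on_z(c,np.c_[uu[k],vv[k]],z)[:,:2].astype(np.float32); b=cv2.minAreaRect(q); ang=b[2] if b[1][0]<b[1][1] else b[2]-90
    return int(k.sum()),np.round(b[0],1).tolist(),np.round(sorted(b[1]),1).tolist(),'jaw',round(ang%180,1)
E
python3 - <<'E'
from m2 import *
c=cap('top'); bubbles(c); P=cloud(c)
for n,p in dict(A=(562,-307),B=(441,-334),C=(559,340),D=(410,311)).items(): print(n,rib(c,*p,P))
w=cap('wrist'); Q=cloud(w); print('Cw',rib(w,559,340,Q))
k=(P[:,:,2]>52)&(P[:,:,2]<90)&(np.hypot(P[:,:,0]-577,P[:,:,1]-14)<240)
m=k.astype(np.uint8); cn=max(cv2.findContours(m,0,2)[0],key=cv2.contourArea).reshape(-1,2); print(cv2.minAreaRect(on_z(c,cn,65)[:,:2].astype(np.float32)))
q=(P[:,:,:2]-S)@RS
for i,y in enumerate((-144,-68,8,84)):
    f=(abs(q[:,:,1]-y)<36)&(q[:,:,0]>-60)&(q[:,:,0]<100)&(P[:,:,2]<56)&(P[:,:,2]>30)
    # floor and walls: opening at plate top z=65
    g=(on_z(c,np.c_[uu[f],vv[f]],41)[:,:2]-S)@RS
    print(i,f.sum(),np.percentile(g,[2,50,98],axis=0).round(1).tolist(),np.median(P[f][:,2]))
E
```

```text
gripper_width: 37.2
gripper_width: 51.8
gripper_width: 52.3
t: 21.45
position: [559.3, 338.4, 125.0]
tool_rot: [[0.901, -0.433, -0.0], [-0.433, -0.901, -0.0], [0.0, 0.0, -1.0]]
contact_force: [-0.2, 0.6, -0.6]
gripper_width: 52.4
near bubble-vial (-0.1, 6) cen [-62.9  -0.2] lines [-18.0, -16.0, -13.0, -13.0, -13.0, -11.0, -11.0, -11.0, -10.0, -10.0, -8.0, -8.0, -7.0, -5.0, -4.0, -2.0, -1.0, 2.0, 2.0, 4.0, 5.0, 7.0, 7.0, 8.0, 8.0, 8.0, 10.0, 10.0, 10.0, 11.0, 11.0, 12.0, 12.0, 13.0, 13.0, 14.0, 15.0, 15.0, 16.0, 16.0]
left bubble-vial (1.4, 7) cen [  3.4 163.4] lines [-28.0, -28.0, -26.0, -25.0, -23.0, -22.0, -22.0, -20.0, -20.0, -19.0, -19.0, -17.0, -17.0, -17.0, -16.0, -16.0, -15.0, -14.0, -14.0, -14.0, -13.0, -12.0, -12.0, -11.0, -11.0, -11.0, -9.0, -9.0, -9.0, -8.0, -8.0, -7.0, -6.0, -6.0, -5.0, -4.0, -3.0, 0.0, 2.0, 3.0]
A (141, [562.0, -307.1], [13.5, 73.1], 'jaw', 87.8)
B (131, [441.0, -333.7], [13.8, 73.4], 'jaw', 63.9)
C (25, [504.6, 335.3], [10.8, 16.2], 'jaw', 178.8)
D (143, [410.0, 310.8], [13.2, 73.5], 'jaw', 116.2)
Cw (1629, [533.7, 323.8], [12.6, 56.9], 'jaw', 64.2)
((577.58740234375, 14.534164428710938), (201.26785278320312, 376.5707092285156), 6.732318878173828)
0 756 [[-7.0, -175.1], [37.5, -145.8], [83.2, -116.5]] 41.99468305848056
1 755 [[-7.3, -98.0], [36.9, -68.7], [82.0, -39.1]] 41.61040610118109
2 759 [[-7.2, -21.4], [37.0, 8.1], [82.2, 37.9]] 41.5134010851488
3 759 [[-7.6, 55.7], [36.6, 85.3], [82.0, 114.9]] 41.57414541808931
```

```bash
python3 - <<'E'
from m2 import *
w=cap('wrist'); save(w,'w7'); s=cap('side'); print('side C',rib(s,545,333,cloud(s),80), 'D',rib(s,410,311,cloud(s))); print('wrist wide',rib(w,545,333,cloud(w),90))
print(proj(w,[[559,340,60],[533.7,323.8,60]]))
E
```

```text
side C (179, [523.4, 329.0], [13.1, 79.6], 'jaw', 64.5) D (247, [408.4, 315.7], [17.0, 77.6], 'jaw', 115.2)
wrist wide (1627, [533.6, 323.8], [12.6, 56.9], 'jaw', 64.3)
[[319.33033356 245.31008147]
 [358.91435261 268.97756077]]
```

View pics/w7.png

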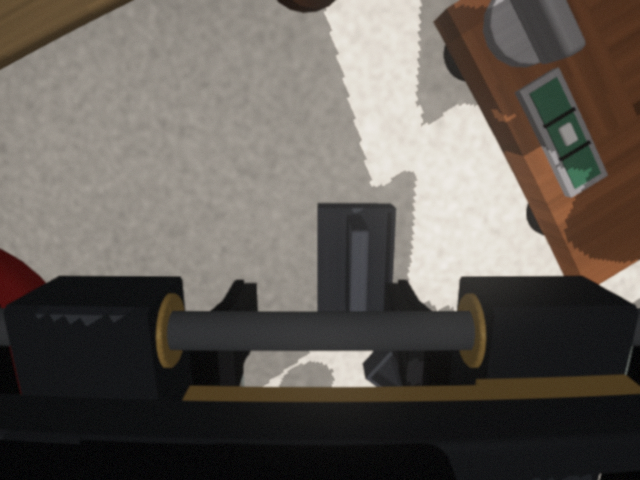

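Tin C has been knocked, and its rib axis now passes through about (526,327). The fingers need to shift (-33,-12) mm.

```bash

python3 -m jog '[[[-0.66,-0.25,0],[0,0,0],0.6],[[-0.66,-0.24,0],[0,0,0],0.6],[[0,0,-0.7],[0,0,0],0.6],[[0,0,-0.9],[0,0,0],0.6],[[0,0,-0.9],[0,0,0],0.6]]' 40|tail -1
python3 -m jog '[[[0,0,-0.9],[0,0,0],0.6],[[0,0,-0.6],[0,0,0],0.6],[[0,0,-0.5],[0,0,0],0.6],[[0,0,-0.3],[0,0,0],0.6],[[0,0,0],[0,0,0],0.6]]' 40
python3 -m jog '[[[0,0,0],[0,0,0],0],[[0,0,0],[0,0,0],0],[[0,0,0],[0,0,0],0],[[0,0,0],[0,0,0],0],[[0,0,0],[0,0,0],0]]' 40|tail -1
python3 -m jog '[[[0,0,0],[0,0,0],0],[[0,0,0],[0,0,0],0],[[0,0,0],[0,0,0],0],[[0,0,0],[0,0,0],0],[[0,0,0],[0,0,0],0]]' 40
python3 - <<'E'
from m2 import *
s=cap('side'); P=cloud(s); print(rib(s,526,327,P))
c=cap('top'); P=cloud(c); q=(P[:,:,:2]-S)@RS
for i,y in enumerate((-144,-68,8,84)):
    o=[]
    for yy in(y-15,y,y+15):
        f=(abs(q[:,:,1]-yy)<6)&(q[:,:,0]>-40)&(q[:,:,0]<30)&(P[:,:,2]<52)
        g=(on_z(c,np.c_[uu[f],vv[f]],65)[:,:2]-S)@RS; o.append(np.percentile(g[:,0],2))
    print(i,np.round(o,1))
E
```

```text
gripper_width: 52.2
t: 22.48
position: [525.0, 326.2, 3.1]
tool_rot: [[0.901, -0.433, -0.003], [-0.433, -0.901, -0.002], [-0.001, 0.003, -1.0]]
contact_force: [-0.9, -0.1, 0.6]
gripper_width: 52.2
gripper_width: 27.0
t: 23.32
position: [525.9, 327.1, 5.1]
tool_rot: [[0.902, -0.432, -0.0], [-0.432, -0.902, -0.0], [-0.0, 0.0, -1.0]]
contact_force: [-1.6, -0.2, 1.6]
gripper_width: 11.6
(191, [523.1, 330.5], [31.4, 74.8], 'jaw', 82.8)
0 [-10.4 -10.9 -11.3]
1 [-10.8 -11.3 -11.1]
2 [-11.5 -11.6 -10.5]
3 [-11.5 -11.3 -10.5]
```

```bash

python3 -m jog '[[[0,0,0.5],[0,0,0],0],[[0,0,0.9],[0,0,0],0],[[0,0,1],[0,0,0],0],[[0,0,1],[0,0,0],0],[[0,0,1],[0,0,0],0]]' 40|tail -1
python3 -m jog '[[[0,0,0.8],[0,0,0],0],[[0.31,-0.9,0],[0,0,0.54],0],[[0.31,-0.9,0],[0,0,0.54],0],[[0.31,-0.9,0],[0,0,0.54],0],[[0.31,-0.9,0],[0,0,0.54],0]]' 40|tail -1
python3 -m jog '[[[0.31,-0.9,0],[0,0,0.54],0],[[0.31,-0.9,0],[0,0,0.54],0],[[0.31,-0.9,0],[0,0,0.54],0],[[0.31,-0.9,0],[0,0,0.54],0],[[0.31,-0.9,0],[0,0,0.54],0]]' 40|tail -1
python3 -m jog '[[[0.31,-0.9,0],[0,0,0.54],0],[[0,0,0],[0,0,0],0],[[0,0,0],[0,0,0],0],[[0,0,0],[0,0,0],0],[[0,0,0],[0,0,0],0]]' 40
cat > held.py <<'E'
from m2 import *
w=cap('wrist'); P=cloud(w); st=bot.read_state(); T=np.array(st['tool_rot']); q=(P-np.array(st['position']))@T
# rib top: about 33+22 mm behind readout TCP; rim ~ -19..; tool x ends
for n,lo,hi,yw in(('rib',-62,-48,9),('rim',-24,-12,32)):
    k=(q[:,:,2]>lo)&(q[:,:,2]<hi)&(abs(q[:,:,1])<yw)&(abs(q[:,:,0])<60)&(np.ptp(w['img'].astype(int),axis=2)<30)&(vv<330)
    if k.sum()>10: print(n,k.sum(),np.percentile(q[k],[1,50,99],axis=0).round(1).tolist())
print(st['position'],st['gripper_width'])
E
python3 held.py; python3 - <<'E'
from h import *
save(cap('wrist'),'w8')
E
```

```text
gripper_width: 11.7
gripper_width: 11.7
gripper_width: 12.2
t: 25.08
position: [603.0, 102.9, 134.5]
tool_rot: [[0.993, 0.118, -0.001], [0.118, -0.993, 0.0], [-0.001, -0.0, -1.0]]
contact_force: [0.2, 0.2, -1.9]
gripper_width: 11.4
rib 3001 [[6.7, -8.2, -59.3], [20.5, -0.5, -54.8], [35.0, 8.2, -49.1]]
rim 2578 [[7.7, -28.4, -21.8], [36.5, 0.0, -18.8], [42.7, 27.3, -12.4]]
[603.08134818 103.0678958  134.71297699] 11.74407129871032
```

View pics/w8.png

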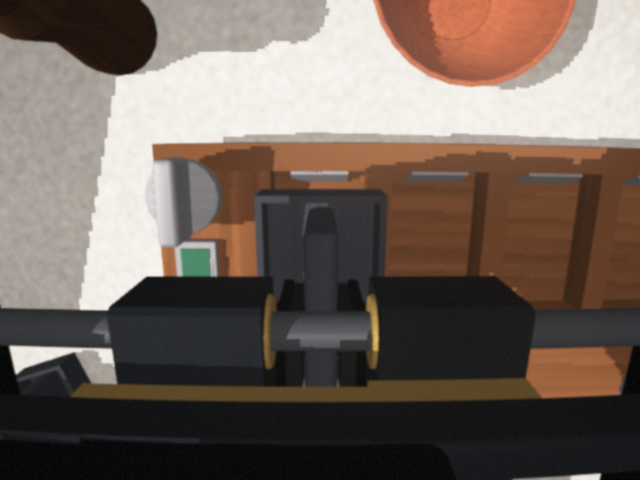

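```bash

python3 -m jog '[[[0.07,-0.03,-0.7],[0,0,0],0],[[0,0,-0.7],[0,0,0],0],[[0,0,-0.6],[0,0,0],0],[[0,0,-0.4],[0,0,0],0],[[0,0,-0.2],[0,0,0],0]]' 40|tail -5
python3 -m jog '[[[0,0,-0.15],[0,0,0],0],[[0,0,-0.15],[0,0,0],0],[[0,0,-0.1],[0,0,0],0],[[0,0,0],[0,0,0],0],[[0,0,0],[0,0,0],0]]' 40|tail -5
```

```text
t: 25.6
position: [604.1, 101.8, 68.3]
tool_rot: [[0.993, 0.119, -0.003], [0.119, -0.993, -0.001], [-0.003, 0.001, -1.0]]
contact_force: [-0.3, 1.1, -1.5]
gripper_width: 11.6
t: 26.02
position: [603.3, 101.5, 60.5]
tool_rot: [[0.993, 0.118, -0.003], [0.118, -0.993, -0.0], [-0.003, -0.0, -1.0]]
contact_force: [-5.9, 1.4, 1.5]
gripper_width: 11.4
```

```bash

python3 -m jog '[[[0,0,-0.15],[0,0,0],0],[[0,0,-0.1],[0,0,0],0],[[0,0,-0.1],[0,0,0],0],[[0,0,0],[0,0,0],0],[[0,0,0],[0,0,0],0]]' 40|tail -5
python3 -m jog '[[[0,0,-0.1],[0,0,0],0],[[0,0,-0.1],[0,0,0],0],[[0,0,0],[0,0,0],0],[[0,0,0],[0,0,0],0],[[0,0,0],[0,0,0],0]]' 40|tail -5
```

```text
t: 26.43
position: [603.3, 101.5, 51.7]
tool_rot: [[0.993, 0.118, -0.003], [0.118, -0.993, -0.0], [-0.003, -0.0, -1.0]]
contact_force: [-4.6, 0.3, 1.3]
gripper_width: 11.7
t: 26.85
position: [603.4, 101.6, 46.6]
tool_rot: [[0.993, 0.118, -0.003], [0.118, -0.993, -0.0], [-0.003, -0.0, -1.0]]
contact_force: [-5.3, 0.9, 0.2]
gripper_width: 11.9
```

```bash

python3 -m jog '[[[0,0,-0.06],[0,0,0],0],[[0,0,-0.06],[0,0,0],0],[[0,0,0],[0,0,0],0],[[0,0,0],[0,0,0],0],[[0,0,0],[0,0,0],0]]' 40|tail -5
python3 -m jog '[[[0,0,-0.06],[0,0,0],0],[[0,0,-0.06],[0,0,0],0],[[0,0,0],[0,0,0],0],[[0,0,0],[0,0,0],0],[[0,0,0],[0,0,0],0]]' 40|tail -5
```

```text
t: 27.27
position: [603.3, 101.6, 46.1]
tool_rot: [[0.993, 0.118, -0.002], [0.118, -0.993, -0.001], [-0.003, 0.0, -1.0]]
contact_force: [-10.5, 1.3, 11.2]
gripper_width: 11.6
t: 27.68
position: [603.3, 101.6, 46.0]
tool_rot: [[0.993, 0.119, -0.002], [0.119, -0.993, -0.001], [-0.002, 0.001, -1.0]]
contact_force: [-16.5, 2.5, 23.5]
gripper_width: 12.2
```

```bash

python3 -m jog '[[[0,0,0],[0,0,0],0.6],[[0,0,0.1],[0,0,0],0.6],[[0,0,0.1],[0,0,0],0.6],[[0,0,0],[0,0,0],0.6],[[0,0,0],[0,0,0],0.6]]' 40|tail -2
python3 -m jog '[[[0,0,0.8],[0,0,0],0.6],[[0,0,0.9],[0,0,0],0.6],[[0,0,0.9],[0,0,0],0.6],[[0,0,0.6],[0,0,0],0.6],[[-0.7,0.8,0],[0,0,0.25],0.6]]' 40|tail -1
python3 -m jog '[[[-0.8,0.8,0],[0,0,0.3],0.6],[[-0.8,0.8,0],[0,0,0.3],0.6],[[-0.8,0.8,0],[0,0,0.3],0.6],[[-0.8,0.8,0],[0,0,0.3],0.6],[[-0.8,0.8,0],[0,0,0.3],0.6]]' 40|tail -1
python3 -m jog '[[[-0.8,0.9,0],[0,0,0.3],0.6],[[-0.8,0.9,0],[0,0,0.3],0.6],[[-0.7,0.9,0],[0,0,0.3],0.6],[[-0.7,0.8,0],[0,0,0.3],0.6],[[0,0,0],[0,0,0.3],0.6]]' 40|tail -1
python3 -m jog '[[[0,0,0],[0,0,0],0.6],[[0,0,0],[0,0,0],0.6],[[0,0,0],[0,0,0],0.6],[[0,0,0],[0,0,0],0.6],[[0,0,0],[0,0,0],0.6]]' 40
cat > chk.py <<'E'
from m2 import *
S2=np.array([577.5,14.5])
c=cap('top'); P=cloud(c); bubbles(c)
for i,y in enumerate((-144,-68,8,84)):
    p=tow((37,y)); r=rib(c,*p,P,50,101,88,112)
    if not isinstance(r,tuple): print(i,'empty',r); continue
    b=(np.array(r[1])-S)@RS
    q=(P[:,:,:2]-S)@RS; o=[]
    for x0 in(10,35,60):
        k=(abs(q[:,:,0]-x0)<10)&(abs(q[:,:,1]-b[1])<12)&(P[:,:,2]>90); o.append(np.median(P[k][:,2]))
    print(i,'rib stand',b.round(1),r[2:],'top z along x',np.round(o,1))
E
python3 chk.py; python3 - <<'E'
from m2 import *
w=cap('wrist'); Q=cloud(w); print('Dw',rib(w,410,311,Q,80))
c=cap('top'); P=cloud(c); print('A',rib(c,562,-307,P,80),'B',rib(c,441,-334,P)); c=cap('side'); print('side D',rib(c,410,311,cloud(c)))
E
```

```text
contact_force: [0.5, -0.2, -0.3]
gripper_width: 37.6
gripper_width: 52.0
gripper_width: 52.5
gripper_width: 52.2
t: 29.77
position: [413.1, 308.4, 125.1]
tool_rot: [[0.897, 0.441, -0.0], [0.441, -0.897, -0.0], [-0.0, 0.0, -1.0]]
contact_force: [-0.1, -0.1, 0.0]
gripper_width: 52.3
near bubble-vial (-0.4, 4) cen [-63.8   0.6] lines [-33.0, -31.0, -31.0, -30.0, -30.0, -28.0, -28.0, -28.0, -27.0, -25.0, -25.0, -25.0, -23.0, -22.0, -22.0, -22.0, -20.0, -20.0, -19.0, -19.0, -18.0, -17.0, -17.0, -16.0, -15.0, -15.0, -14.0, -14.0, -12.0, -12.0, -12.0, -11.0, -9.0, -9.0, -9.0, -6.0, -3.0, -0.0, 1.0, 4.0]
left bubble-vial (-0.2, 12) cen [  3.5 162.7] lines [-12.0, -12.0, -11.0, -11.0, -11.0, -10.0, 4.0, 9.0, 10.0, 10.0, 11.0, 11.0, 12.0, 12.0]
0 empty 0
1 empty 0
2 empty 0
3 rib stand [31.4 81.3] ([12.5, 75.4], 'jaw', 96.7) top z along x [101.  102.2 101.4]
Dw (2063, [409.3, 314.7], [11.9, 73.7], 'jaw', 115.6)
A (143, [562.0, -307.1], [13.5, 73.1], 'jaw', 87.8) B (131, [440.9, -333.9], [13.2, 73.4], 'jaw', 63.5)
side D (241, [408.7, 315.4], [16.2, 77.5], 'jaw', 115.2)
```

Tin C is flat in recess 3: its rib top is at 101–102 mm along the whole length, against 101 expected. The level held. Next is tin D. The wrist and side cameras agree on about (409,315).

```bash

python3 -m jog '[[[-0.14,0.23,-0.7],[0,0,0],0.6],[[0,0,-0.9],[0,0,0],0.6],[[0,0,-0.9],[0,0,0],0.6],[[0,0,-0.9],[0,0,0],0.6],[[0,0,-0.6],[0,0,0],0.6]]' 40|tail -1
python3 -m jog '[[[0,0,-0.5],[0,0,0],0.6],[[0,0,-0.3],[0,0,0],0.6],[[0,0,0],[0,0,0],0],[[0,0,0],[0,0,0],0],[[0,0,0],[0,0,0],0]]' 40
python3 -m jog '[[[0,0,0],[0,0,0],0],[[0,0,0],[0,0,0],0],[[0,0,0],[0,0,0],0],[[0,0,0],[0,0,0],0],[[0,0,0],[0,0,0],0]]' 40|tail -1
python3 -m jog '[[[0,0,0],[0,0,0],0],[[0,0,0],[0,0,0],0],[[0,0,0],[0,0,0],0],[[0,0,0],[0,0,0],0],[[0,0,0],[0,0,0],0]]' 40
```

```text
gripper_width: 52.2
t: 30.8
position: [409.7, 315.3, 6.0]
tool_rot: [[0.897, 0.443, 0.001], [0.443, -0.897, 0.001], [0.002, -0.001, -1.0]]
contact_force: [0.3, -1.0, -1.0]
gripper_width: 39.2
gripper_width: 11.8
t: 31.63
position: [409.3, 314.7, 5.6]
tool_rot: [[0.897, 0.443, 0.0], [0.443, -0.897, 0.0], [0.0, 0.0, -1.0]]
contact_force: [-0.5, -0.6, 5.8]
gripper_width: 11.7
```

```bash

python3 -m jog '[[[0,0,0.5],[0,0,0],0],[[0,0,0.9],[0,0,0],0],[[0,0,1],[0,0,0],0],[[0,0,1],[0,0,0],0],[[0,0,1],[0,0,0],0]]' 40|tail -1
python3 -m jog '[[[0,0,0.6],[0,0,0],0],[[0.7,-1,0],[0,0,-0.3],0],[[0.7,-1,0],[0,0,-0.3],0],[[0.7,-1,0],[0,0,-0.3],0],[[0.7,-1,0],[0,0,-0.3],0]]' 40|tail -1
python3 -m jog '[[[0.7,-1,0],[0,0,-0.3],0],[[0.7,-1,0],[0,0,-0.3],0],[[0.7,-1,0],[0,0,-0.3],0],[[0.7,-1,0],[0,0,-0.3],0],[[0.7,-1,0],[0,0,-0.3],0]]' 40|tail -1
python3 -m jog '[[[0.7,-1,0],[0,0,-0.3],0],[[0.7,-1,0],[0,0,-0.25],0],[[0.45,-0.53,0],[0,0,0],0],[[0,0,0],[0,0,0],0],[[0,0,0],[0,0,0],0]]' 40
python3 -m jog '[[[0,0,0],[0,0,0],0],[[0,0,0],[0,0,0],0],[[0,0,0],[0,0,0],0],[[0,0,0],[0,0,0],0],[[0,0,0],[0,0,0],0]]' 40
python3 held.py
```

```text
gripper_width: 11.5
gripper_width: 11.6
gripper_width: 11.8
t: 33.3
position: [612.2, 25.7, 128.2]
tool_rot: [[0.993, 0.116, -0.003], [0.116, -0.993, 0.0], [-0.003, -0.001, -1.0]]
contact_force: [-0.3, 0.9, -3.0]
gripper_width: 11.7
t: 33.72
position: [612.7, 27.1, 130.4]
tool_rot: [[0.993, 0.119, 0.0], [0.119, -0.993, 0.0], [0.0, -0.0, -1.0]]
contact_force: [0.4, 0.9, -2.1]
gripper_width: 11.7
rib 3104 [[6.5, -8.2, -59.8], [20.8, -0.7, -54.5], [36.0, 8.2, -49.1]]
rim 2643 [[7.8, -28.9, -21.9], [36.9, -1.1, -18.5], [43.7, 26.9, -12.4]]
[612.76853916  26.99926847 130.40232367] 11.29120004737446
```

```bash

python3 -m jog '[[[0,-0.01,-0.7],[0,0,0],0],[[0,0,-0.7],[0,0,0],0],[[0,0,-0.6],[0,0,0],0],[[0,0,-0.4],[0,0,0],0],[[0,0,-0.2],[0,0,0],0]]' 40|tail -5
python3 -m jog '[[[0,0,-0.15],[0,0,0],0],[[0,0,-0.15],[0,0,0],0],[[0,0,-0.1],[0,0,0],0],[[0,0,0],[0,0,0],0],[[0,0,0],[0,0,0],0]]' 40|tail -5
python3 -m jog '[[[0,0,-0.1],[0,0,0],0],[[0,0,-0.1],[0,0,0],0],[[0,0,-0.1],[0,0,0],0],[[0,0,0],[0,0,0],0],[[0,0,0],[0,0,0],0]]' 40|tail -5
```

```text
t: 34.18
position: [611.1, 25.9, 63.7]
tool_rot: [[0.993, 0.118, -0.005], [0.118, -0.993, -0.001], [-0.005, 0.001, -1.0]]
contact_force: [-4.4, 0.5, 3.1]
gripper_width: 11.7
t: 34.6
position: [610.8, 25.9, 55.4]
tool_rot: [[0.993, 0.118, -0.004], [0.118, -0.993, -0.001], [-0.004, 0.0, -1.0]]
contact_force: [-5.4, 1.0, 0.2]
gripper_width: 11.6
t: 35.02
position: [611.0, 25.9, 47.9]
tool_rot: [[0.993, 0.118, -0.004], [0.118, -0.993, -0.001], [-0.004, 0.0, -1.0]]
contact_force: [-4.6, 1.3, 0.0]
gripper_width: 11.9
```

```bash

python3 -m jog '[[[0,0,-0.1],[0,0,0],0],[[0,0,-0.1],[0,0,0],0],[[0,0,-0.1],[0,0,0],0],[[0,0,0],[0,0,0],0],[[0,0,0],[0,0,0],0]]' 40|tail -5
python3 -m jog '[[[0,0,0],[0,0,0],0.6],[[0,0,0.1],[0,0,0],0.6],[[0,0,0.1],[0,0,0],0.6],[[0,0,0],[0,0,0],0.6],[[0,0,0],[0,0,0],0.6]]' 40|tail -2
python3 -m jog '[[[0,0,0.8],[0,0,0],0.6],[[0,0,0.9],[0,0,0],0.6],[[0,0,0.9],[0,0,0],0.6],[[0,0,0.6],[0,0,0],0.6],[[-0.1,-0.9,0],[0,0,-0.1],0.6]]' 40|tail -1
python3 -m jog '[[[-0.15,-0.9,0],[0,0,-0.1],0.6],[[-0.15,-1,0],[0,0,-0.1],0.6],[[-0.15,-1,0],[0,0,-0.1],0.6],[[-0.15,-1,0],[0,0,-0.1],0.6],[[-0.15,-1,0],[0,0,-0.1],0.6]]' 40|tail -1
python3 -m jog '[[[-0.15,-1,0],[0,0,-0.1],0.6],[[-0.15,-1,0],[0,0,-0.1],0.6],[[-0.15,-1,0],[0,0,-0.1],0.6],[[-0.15,-1,0],[0,0,-0.1],0.6],[[-0.15,-1,0],[0,0,-0.1],0.6]]' 40|tail -1
python3 -m jog '[[[-0.15,-1,0],[0,0,-0.1],0.6],[[-0.15,-0.9,0],[0,0,-0.1],0.6],[[-0.14,-0.65,0],[0,0,-0.2],0.6],[[0,0,0],[0,0,0],0.6],[[0,0,0],[0,0,0],0.6]]' 40|tail -5
python3 -m jog '[[[0,0,0],[0,0,0],0.6],[[0,0,0],[0,0,0],0.6],[[0,0,0],[0,0,0],0.6],[[0,0,0],[0,0,0],0.6],[[0,0,0],[0,0,0],0.6]]' 40
python3 chk.py;python3 - <<'E'
from m2 import *
w=cap('wrist'); Q=cloud(w); print('Aw',rib(w,562,-307,Q,50)); print('Bw',rib(w,441,-334,Q,50))
c=cap('side'); P=cloud(c); print('side A',rib(c,562,-307,P,50),'B',rib(c,441,-334,P,50))
E
```

```text
t: 35.43
position: [611.3, 25.9, 46.5]
tool_rot: [[0.993, 0.119, -0.002], [0.119, -0.993, -0.001], [-0.002, 0.001, -1.0]]
contact_force: [-17.0, 2.2, 25.5]
gripper_width: 11.5
contact_force: [0.1, -1.0, -0.4]
gripper_width: 37.3
gripper_width: 51.8
gripper_width: 52.3
gripper_width: 52.1
t: 37.52
position: [561.6, -308.3, 124.4]
tool_rot: [[0.999, -0.04, -0.001], [-0.04, -0.999, 0.0], [-0.001, -0.0, -1.0]]
contact_force: [0.3, -0.0, -0.5]
gripper_width: 52.1
t: 37.93
position: [562.2, -306.9, 125.3]
tool_rot: [[0.999, -0.038, 0.0], [-0.038, -0.999, -0.0], [0.0, 0.0, -1.0]]
contact_force: [0.9, 0.2, 0.6]
gripper_width: 52.2
near bubble-vial (-0.4, 14) cen [-64.2   0.4] lines [-12.0, -12.0, -11.0, -11.0, -11.0, -5.0, 9.0, 10.0, 10.0, 10.0, 11.0, 12.0, 12.0]
left bubble-vial (-0.3, 12) cen [  3.7 162.8] lines [-12.0, -12.0, -12.0, -11.0, -11.0, -10.0, 4.0, 9.0, 10.0, 10.0, 10.0, 11.0, 12.0, 12.0]
0 empty 0
1 empty 0
2 rib stand [31.9  5.8] ([11.8, 75.0], 'jaw', 96.6) top z along x [101.5 102.2 101. ]
3 rib stand [31.5 81.3] ([12.6, 75.1], 'jaw', 97.1) top z along x [101.1 100.4 101.2]
Aw (2088, [561.8, -305.5], [11.9, 73.8], 'jaw', 89.4)
Bw (555, [466.0, -345.1], [15.1, 24.8], 'jaw', 63.4)
side A (124, [560.6, -301.6], [21.2, 78.5], 'jaw', 88.3) B 0
```

```bash

python3 -m jog '[[[-0.02,0.05,-0.7],[0,0,0.2],0.6],[[0,0,-0.9],[0,0,0],0.6],[[0,0,-0.9],[0,0,0],0.6],[[0,0,-0.9],[0,0,0],0.6],[[0,0,-0.6],[0,0,0],0.6]]' 40|tail -1
python3 -m jog '[[[0,0,-0.5],[0,0,0],0.6],[[0,0,-0.3],[0,0,0],0.6],[[0,0,0],[0,0,0],0],[[0,0,0],[0,0,0],0],[[0,0,0],[0,0,0],0]]' 40
python3 -m jog '[[[0,0,0],[0,0,0],0],[[0,0,0],[0,0,0],0],[[0,0,0],[0,0,0],0],[[0,0,0],[0,0,0],0],[[0,0,0],[0,0,0],0]]' 40|tail -1
python3 -m jog '[[[0,0,0],[0,0,0],0],[[0,0,0],[0,0,0],0],[[0,0,0],[0,0,0],0],[[0,0,0],[0,0,0],0],[[0,0,0],[0,0,0],0]]' 40
```

```text
gripper_width: 52.2
t: 38.92
position: [562.3, -306.6, 6.3]
tool_rot: [[1.0, -0.018, 0.002], [-0.018, -1.0, -0.001], [0.002, 0.001, -1.0]]
contact_force: [0.9, -0.5, 0.3]
gripper_width: 39.7
gripper_width: 11.9
t: 39.75
position: [561.6, -306.3, 5.6]
tool_rot: [[1.0, -0.018, 0.0], [-0.018, -1.0, -0.0], [0.0, 0.0, -1.0]]
contact_force: [-0.4, 0.7, 3.8]
gripper_width: 12.0
```

```bash

python3 -m jog '[[[0,0,0.5],[0,0,0],0],[[0,0,0.9],[0,0,0],0],[[0,0,1],[0,0,0],0],[[0,0,1],[0,0,0],0],[[0,0,1],[0,0,0],0]]' 40|tail -1
python3 -m jog '[[[0,0,0.6],[0,0,0],0],[[0.35,0.9,0],[0,0,0.16],0],[[0.35,0.9,0],[0,0,0.16],0],[[0.35,0.9,0],[0,0,0.16],0],[[0.35,0.9,0],[0,0,0.16],0]]' 40|tail -1
python3 -m jog '[[[0.35,0.9,0],[0,0,0.16],0],[[0.35,0.9,0],[0,0,0.16],0],[[0.35,0.9,0],[0,0,0.16],0],[[0.31,0.98,0],[0,0,0.16],0],[[0,0,0],[0,0,0],0]]' 40|tail -1
python3 -m jog '[[[0,0,0],[0,0,0],0],[[0,0,0],[0,0,0],0],[[0,0,0],[0,0,0],0],[[0,0,0],[0,0,0],0],[[0,0,0],[0,0,0],0]]' 40
python3 held.py
```

```text
gripper_width: 12.2
gripper_width: 11.9
gripper_width: 12.0
t: 41.42
position: [630.0, -125.1, 130.1]
tool_rot: [[0.993, 0.115, -0.0], [0.115, -0.993, 0.0], [-0.0, -0.0, -1.0]]
contact_force: [1.3, -0.0, -1.9]
gripper_width: 11.6
rib 3171 [[6.5, -8.2, -59.3], [21.1, -0.5, -54.4], [36.6, 8.1, -49.0]]
rim 2590 [[7.7, -28.4, -21.8], [37.1, 0.8, -18.3], [44.3, 27.1, -12.2]]
[ 630.15946352 -125.07339819  130.15713747] 11.545797767831031
```

```bash

python3 -m jog '[[[0,0.02,-0.7],[0,0,0],0],[[0,0,-0.7],[0,0,0],0],[[0,0,-0.6],[0,0,0],0],[[0,0,-0.4],[0,0,0],0],[[0,0,-0.2],[0,0,0],0]]' 40|tail -5
python3 -m jog '[[[0,0,-0.15],[0,0,0],0],[[0,0,-0.15],[0,0,0],0],[[0,0,-0.1],[0,0,0],0],[[0,0,0],[0,0,0],0],[[0,0,0],[0,0,0],0]]' 40|tail -5
python3 -m jog '[[[0,0,-0.1],[0,0,0],0],[[0,0,-0.1],[0,0,0],0],[[0,0,-0.1],[0,0,0],0],[[0,0,0],[0,0,0],0],[[0,0,0],[0,0,0],0]]' 40|tail -5
```

```text
t: 41.88
position: [628.3, -124.4, 63.7]
tool_rot: [[0.993, 0.115, -0.005], [0.115, -0.993, -0.0], [-0.005, -0.0, -1.0]]
contact_force: [-5.2, 0.6, 2.0]
gripper_width: 11.7
t: 42.3
position: [627.9, -124.5, 55.4]
tool_rot: [[0.993, 0.115, -0.005], [0.115, -0.993, -0.0], [-0.005, -0.0, -1.0]]
contact_force: [-5.9, -1.0, -0.6]
gripper_width: 11.8
t: 42.72
position: [628.1, -124.4, 47.8]
tool_rot: [[0.993, 0.115, -0.005], [0.115, -0.993, -0.0], [-0.005, -0.0, -1.0]]
contact_force: [-4.4, 0.2, -0.2]
gripper_width: 11.9
```

```bash

python3 -m jog '[[[0,0,-0.1],[0,0,0],0],[[0,0,-0.1],[0,0,0],0],[[0,0,-0.1],[0,0,0],0],[[0,0,0],[0,0,0],0],[[0,0,0],[0,0,0],0]]' 40|tail -5
python3 -m jog '[[[0,0,0],[0,0,0],0.6],[[0,0,0.1],[0,0,0],0.6],[[0,0,0.1],[0,0,0],0.6],[[0,0,0],[0,0,0],0.6],[[0,0,0],[0,0,0],0.6]]' 40|tail -2
python3 -m jog '[[[0,0,0.8],[0,0,0],0.6],[[0,0,0.9],[0,0,0],0.6],[[0,0,0.9],[0,0,0],0.6],[[0,0,0.6],[0,0,0],0.6],[[-0.7,-0.8,0],[0,0,-0.5],0.6]]' 40|tail -1
python3 -m jog '[[[-0.8,-0.9,0],[0,0,-0.6],0.6],[[-0.8,-0.9,0],[0,0,-0.6],0.6],[[-0.8,-0.9,0],[0,0,-0.6],0.6],[[-0.8,-0.9,0],[0,0,-0.6],0.6],[[-0.8,-0.9,0],[0,0,-0.6],0.6]]' 40|tail -1
python3 -m jog '[[[-0.8,-0.9,0],[0,0,-0.6],0.6],[[-0.8,-0.9,0],[0,0,-0.6],0.6],[[-0.8,-0.9,0],[0,0,-0.6],0.6],[[-0.5,-0.4,0],[0,0,-0.2],0.6],[[0,0,0],[0,0,0],0.6]]' 40|tail -1
python3 -m jog '[[[0,0,0],[0,0,0],0.6],[[0,0,0],[0,0,0],0.6],[[0,0,0],[0,0,0],0.6],[[0,0,0],[0,0,0],0.6],[[0,0,0],[0,0,0],0.6]]' 40
python3 chk.py;python3 - <<'E'
from m2 import *
w=cap('wrist'); save(w,'w9'); Q=cloud(w); print('Bw',rib(w,441,-334,Q,60))
E
```

```text
t: 43.13
position: [628.3, -124.5, 46.4]
tool_rot: [[0.993, 0.117, -0.003], [0.117, -0.993, -0.002], [-0.003, 0.001, -1.0]]
contact_force: [-14.4, 2.5, 23.5]
gripper_width: 11.9
contact_force: [-0.2, 0.7, -0.5]
gripper_width: 37.4
gripper_width: 52.0
gripper_width: 52.3
gripper_width: 52.6
t: 45.22
position: [441.1, -333.2, 125.1]
tool_rot: [[0.897, -0.442, -0.0], [-0.442, -0.897, 0.0], [-0.0, -0.0, -1.0]]
contact_force: [0.0, 0.4, -0.4]
gripper_width: 52.3
near bubble-vial (0.3, 13) cen [-64.2  -0.1] lines [-12.0, -11.0, -11.0, -10.0, -10.0, -9.0, -5.0, 10.0, 10.0, 10.0, 11.0, 11.0, 12.0, 13.0]
left bubble-vial (0.1, 13) cen [  3.7 162.8] lines [-12.0, -12.0, -12.0, -11.0, -11.0, -10.0, 4.0, 9.0, 10.0, 10.0, 10.0, 11.0, 12.0, 12.0]
0 rib stand [  32.1 -145.1] ([13.3, 74.7], 'jaw', 96.4) top z along x [101.3 102.1 100.8]
1 empty 0
2 rib stand [31.9  5.8] ([11.8, 75.0], 'jaw', 96.6) top z along x [100.4 101.7 100.6]
3 rib stand [31.5 81.3] ([12.6, 75.1], 'jaw', 97.1) top z along x [100.8 100.8 100.6]
Bw (2090, [439.9, -334.2], [11.9, 73.7], 'jaw', 62.4)
```

View pics/w9.png

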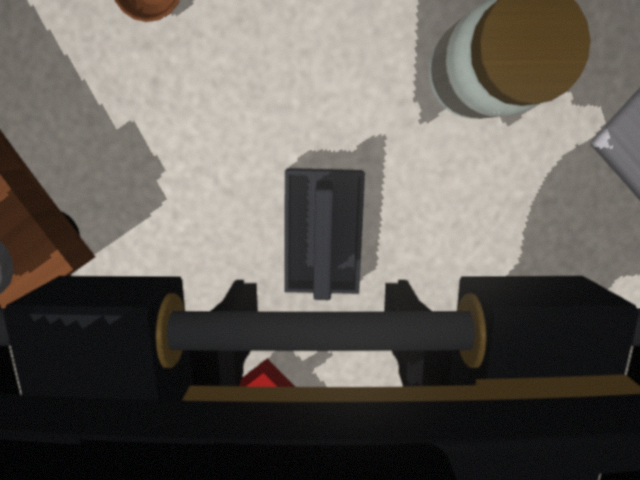

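```bash

python3 -m jog '[[[-0.05,-0.04,-0.7],[0,0,-0.2],0.6],[[0,0,-0.9],[0,0,0],0.6],[[0,0,-0.9],[0,0,0],0.6],[[0,0,-0.9],[0,0,0],0.6],[[0,0,-0.6],[0,0,0],0.6]]' 40|tail -1
python3 -m jog '[[[0,0,-0.5],[0,0,0],0.6],[[0,0,-0.3],[0,0,0],0.6],[[0,0,0],[0,0,0],0],[[0,0,0],[0,0,0],0],[[0,0,0],[0,0,0],0]]' 40
python3 -m jog '[[[0,0,0],[0,0,0],0],[[0,0,0],[0,0,0],0],[[0,0,0],[0,0,0],0],[[0,0,0],[0,0,0],0],[[0,0,0],[0,0,0],0]]' 40|tail -1
python3 -m jog '[[[0,0,0],[0,0,0],0],[[0,0,0],[0,0,0],0],[[0,0,0],[0,0,0],0],[[0,0,0],[0,0,0],0],[[0,0,0],[0,0,0],0]]' 40
```

```text
gripper_width: 52.3
t: 46.15
position: [440.0, -335.1, 6.1]
tool_rot: [[0.887, -0.462, 0.002], [-0.462, -0.887, -0.001], [0.002, 0.0, -1.0]]
contact_force: [-0.4, -0.4, 0.7]
gripper_width: 39.4
gripper_width: 11.6
t: 46.98
position: [439.3, -334.8, 5.5]
tool_rot: [[0.887, -0.462, 0.0], [-0.462, -0.887, -0.0], [0.0, -0.0, -1.0]]
contact_force: [0.4, 2.5, 3.3]
gripper_width: 11.6
```

```bash

python3 -m jog '[[[0,0,0.5],[0,0,0],0],[[0,0,0.9],[0,0,0],0],[[0,0,1],[0,0,0],0],[[0,0,1],[0,0,0],0],[[0,0,1],[0,0,0],0]]' 40|tail -1
python3 -m jog '[[[0,0,0.8],[0,0,0],0],[[0.56,0.88,0],[0,0,0.44],0],[[0.56,0.88,0],[0,0,0.44],0],[[0.56,0.88,0],[0,0,0.44],0],[[0.56,0.88,0],[0,0,0.44],0]]' 40|tail -1
python3 -m jog '[[[0.56,0.88,0],[0,0,0.44],0],[[0.56,0.88,0],[0,0,0.44],0],[[0.56,0.88,0],[0,0,0.44],0],[[0.56,0.88,0],[0,0,0.44],0],[[0.56,0.88,0],[0,0,0.44],0]]' 40|tail -1
python3 -m jog '[[[0.56,0.88,0],[0,0,0.44],0],[[0.56,0.88,0],[0,0,0.44],0],[[0.56,0.88,0],[0,0,0.44],0],[[0.56,0.86,0],[0,0,0.42],0],[[0,0,0],[0,0,0],0]]' 40|tail -1
python3 -m jog '[[[0,0,0],[0,0,0],0],[[0,0,0],[0,0,0],0],[[0,0,0],[0,0,0],0],[[0,0,0],[0,0,0],0],[[0,0,0],[0,0,0],0]]' 40
python3 held.py
```

```text
gripper_width: 11.6
gripper_width: 11.7
gripper_width: 11.5
gripper_width: 11.6
t: 49.07
position: [620.7, -50.1, 135.3]
tool_rot: [[0.993, 0.115, -0.0], [0.115, -0.993, 0.0], [-0.0, -0.0, -1.0]]
contact_force: [0.1, -0.3, -1.3]
gripper_width: 12.0
rib 3149 [[6.6, -8.2, -59.7], [21.0, -0.5, -54.5], [36.5, 8.3, -48.9]]
rim 2722 [[7.9, -28.6, -21.4], [37.4, -0.4, -18.5], [44.2, 27.2, -12.2]]
[620.84275087 -49.99214735 135.32627227] 11.752337104753279
```

Correct by (+1,+1) mm and lower.

```bash

python3 -m jog '[[[0.02,0.04,-0.8],[0,0,0],0],[[0,0,-0.8],[0,0,0],0],[[0,0,-0.6],[0,0,0],0],[[0,0,-0.4],[0,0,0],0],[[0,0,-0.2],[0,0,0],0]]' 40|tail -5
python3 -m jog '[[[0,0,-0.15],[0,0,0],0],[[0,0,-0.15],[0,0,0],0],[[0,0,-0.1],[0,0,0],0],[[0,0,0],[0,0,0],0],[[0,0,0],[0,0,0],0]]' 40|tail -5
python3 -m jog '[[[0,0,-0.1],[0,0,0],0],[[0,0,-0.1],[0,0,0],0],[[0,0,-0.1],[0,0,0],0],[[0,0,0],[0,0,0],0],[[0,0,0],[0,0,0],0]]' 40|tail -5
```

```text
t: 49.53
position: [619.6, -49.0, 63.9]
tool_rot: [[0.993, 0.115, -0.005], [0.115, -0.993, -0.001], [-0.005, 0.0, -1.0]]
contact_force: [-5.3, -0.8, 2.9]
gripper_width: 11.5
t: 49.95
position: [619.1, -49.1, 55.4]
tool_rot: [[0.993, 0.115, -0.005], [0.115, -0.993, -0.001], [-0.005, 0.0, -1.0]]
contact_force: [-5.7, -1.3, 0.1]
gripper_width: 12.1
t: 50.37
position: [619.3, -49.0, 47.9]
tool_rot: [[0.993, 0.115, -0.005], [0.115, -0.993, -0.001], [-0.005, 0.0, -1.0]]
contact_force: [-4.3, -0.7, 0.7]
gripper_width: 11.7
```

Press, release, rise and pull back clear of the stand for a final check.

```bash

python3 -m jog '[[[0,0,-0.1],[0,0,0],0],[[0,0,-0.1],[0,0,0],0],[[0,0,-0.1],[0,0,0],0],[[0,0,0],[0,0,0],0],[[0,0,0],[0,0,0],0]]' 40|tail -5
python3 -m jog '[[[0,0,0],[0,0,0],0.6],[[0,0,0.1],[0,0,0],0.6],[[0,0,0.1],[0,0,0],0.6],[[0,0,0],[0,0,0],0.6],[[0,0,0],[0,0,0],0.6]]' 40|tail -2
python3 -m jog '[[[0,0,0.8],[0,0,0],0.6],[[0,0,0.9],[0,0,0],0.6],[[0,0,0.9],[0,0,0],0.6],[[0,0,0.9],[0,0,0],0.6],[[0,0,0.6],[0,0,0],0.6]]' 40|tail -1
python3 -m jog '[[[-0.6,-0.9,0],[0,0,0],0.6],[[-0.6,-0.9,0],[0,0,0],0.6],[[-0.6,-0.9,0],[0,0,0],0.6],[[-0.6,-0.9,0],[0,0,0],0.6],[[-0.6,-0.9,0],[0,0,0],0.6]]' 40|tail -1
python3 -m jog '[[[-0.6,-0.9,0],[0,0,0],0.6],[[-0.6,-0.9,0],[0,0,0],0.6],[[-0.6,-0.9,0],[0,0,0],0.6],[[-0.6,-0.9,0],[0,0,0],0.6],[[-0.6,-0.9,0],[0,0,0],0.6]]' 40|tail -1
python3 -m jog '[[[-0.6,-0.9,0],[0,0,0],0.6],[[0,0,0],[0,0,0],0.6],[[0,0,0],[0,0,0],0.6],[[0,0,0],[0,0,0],0.6],[[0,0,0],[0,0,0],0.6]]' 40
python3 chk.py; python3 - <<'E'
from m2 import *
c=cap('side'); P=cloud(c)
for y in(-144,-68,8,84):
    p=tow((35,y)); k=(np.hypot(P[:,:,0]-p[0],P[:,:,1]-p[1])<46)&(P[:,:,2]>94)&(P[:,:,2]<110); 
    q=(P[k][:,:2]-S)@RS; A=np.c_[q[:,0],np.ones(len(q))]; t=P[k][:,2]>98
    print(y,k.sum(),'rib mean',q.mean(0).round(1),'slope',np.round(np.linalg.lstsq(A[t],P[k][t,2],rcond=None)[0],3))
crop(c,'fin_s',190,150,390,300,4); c=cap('top'); crop(c,'fin_t',60,90,560,390,1.6)
print(bot.read_state()['contact_force'])
E
```

```text
t: 50.78
position: [619.6, -49.0, 46.4]
tool_rot: [[0.993, 0.117, -0.003], [0.117, -0.993, -0.002], [-0.003, 0.001, -1.0]]
contact_force: [-16.3, 2.2, 24.7]
gripper_width: 12.0
contact_force: [-0.4, 0.1, -0.3]
gripper_width: 37.2
gripper_width: 51.6
gripper_width: 52.6
gripper_width: 52.4
t: 52.87
position: [457.3, -295.3, 147.6]
tool_rot: [[0.993, 0.117, 0.0], [0.117, -0.993, 0.0], [0.0, -0.0, -1.0]]
contact_force: [-0.9, -0.2, 0.3]
gripper_width: 52.2
near bubble-vial (0.3, 13) cen [-64.2  -0.1] lines [-12.0, -11.0, -11.0, -10.0, -10.0, -5.0, 10.0, 10.0, 10.0, 11.0, 11.0, 12.0, 13.0]
left bubble-vial (0.0, 11) cen [  3.7 162.8] lines [-12.0, -12.0, -12.0, -11.0, -11.0, 4.0, 9.0, 10.0, 10.0, 10.0, 11.0, 12.0, 12.0]
0 rib stand [  42.8 -145.3] ([13.0, 53.1], 'jaw', 96.4) top z along x [102.8 100.1 100.4]
1 rib stand [ 31.9 -69.6] ([11.9, 75.0], 'jaw', 96.7) top z along x [100.9 101.4 100.1]
2 rib stand [31.9  5.8] ([11.8, 75.0], 'jaw', 96.6) top z along x [ 99.3 101.6 101.7]
3 rib stand [31.5 81.3] ([12.6, 75.1], 'jaw', 97.1) top z along x [101.2 100.4 100.1]
-144 130 rib mean [  32.8 -141.5] slope [7.00000e-03 1.01542e+02]
-68 131 rib mean [ 32.5 -65.9] slope [1.10000e-02 1.01283e+02]
8 140 rib mean [32.2  9.5] slope [1.00000e-03 1.01481e+02]
84 149 rib mean [31.4 85.5] slope [-1.00000e-03  1.01696e+02]
[-0.25195333 -0.08840336  0.18925734]
```

View pics/fin_s.png

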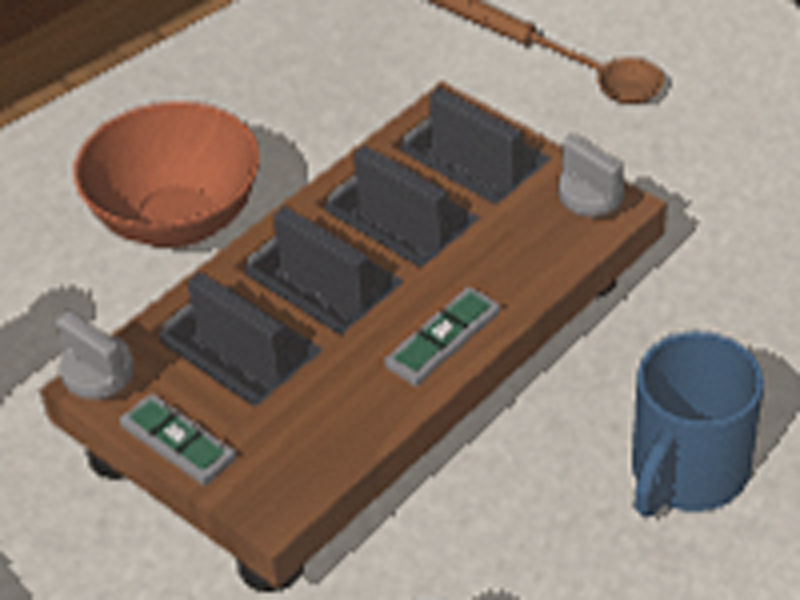

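View pics/fin_t.png

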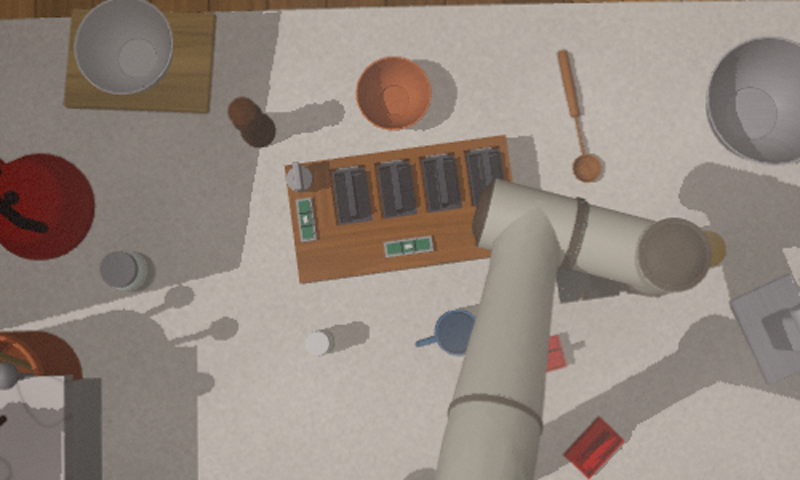

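The side view shows all four tins flat and flush, and both bubbles between their lines at (441,328) and (175,432). The top view shows the jars, mug, bowl, spoon and mill where they stood. Handing in.

```bash
python3 -c "
from plant import bot
print(bot.job_done())"
```

```text
the job is handed in; nothing more can be done
None
```

I levelled the empty stand, pressed all four dark tins into recesses of their own, and handed the job in at about 53 s. `bot.job_done()` gives no verdict, so what follows rests on my own checks.

**Levelling:** I turned the right screw about 108° clockwise and the rear screw about 120° counter-clockwise. Both bubbles were within 1 mm of their midpoints before any tin was moved.

**Last checks:**
- **Level:** the near bubble is 0.3 mm off its midpoint and the left bubble 0.0 mm.
- **Tins:** every rib top is at about 101 mm, the height expected when flush. The ribs are flat to about 0.01 rad or better, and the floors held at 23–25 N of downward force.
- **Bystanders:** they look unmoved in the final picture, except that the arm hid most of the honey jar. I left the red look-alikes alone.
- **Robot:** it was clear of everything at hand-in.

**What went wrong or disagreed:**
- **Fingertip offset:** the real fingertips sit about 33 mm short of the reported TCP. My first grip closed on air above the wing, so I measured the offset and allowed for it from then on.
- **Knocked tin:** one tin had been knocked about 30 mm aside, so I located it again before gripping it.
- **Camera disagreement:** the top and side cameras differ by about 4 mm sideways on the seated tins. They agree that each is about 3–5 mm towards the near end, with 7.5 mm allowed.
- **Hidden tin:** in the final top view the arm hid part of the rightmost tin. The side view and the previous top view both showed it seated.

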